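# Set out the lights for an evening walk

### The job

Guests are going for an evening walk: load the serving tray with every torch and lantern there is. Take the wooden lid off the leather caddy and lay it aside on the table, lift the torches out of the caddy's deep wells into the tray's green compartment (standing or lying), lift the lanterns up and off their hooks and stand them upright in the tray's tan compartment, and only then put the lid back squarely on the caddy so that it covers all three wells. Leave the mug, remote control, book and coasters alone.

Things in the scene. Friction and masses are not known exactly. Their poses are not given: they have to be found in the camera images.
- caddy: Fixed dark-brown leather-covered box, 136 (x) x 204 (y) x 118 high, walls 6 thick, with three open wells side by side along its y axis, each 124 (x) x 60 (y), 110 deep (floor 8 above the table); well centres at y = -66, 0, +66 mm. Wooden blocks 20 high at both x ends of the floor keep a torch within 6 mm of the middle. Origin: centre of its underside.
- lid_knob (a point): Loose flat wooden lid 142 (x) x 210 (y) x 8 thick, 0.25 kg, no lip, with a brass knob in its middle: stem 14 dia, then knob 28 dia from 18 to 44 mm above the underside of the lid. The point is the centre of the knob, 31 mm above that underside; x and y are those of the lid. Starts lying squarely on the rim of the caddy (point at 149 mm height).
- torch1_mid (a point): Green torch on its head: head 54 dia x 28 high at the bottom, above it a slim barrel 22 dia, 28 to 84 mm up (grip this). 0.14 kg, stable on its head. Point on its axis 42 mm above its underside; z along the barrel to the tail. Starts standing on the floor of a caddy well under the lid, its tail 26 mm below the caddy's rim. Absent in some starts.
- torch2_mid (a point): Red torch on its head: head 54 dia x 28 high at the bottom, above it a slim barrel 22 dia, 28 to 84 mm up (grip this). 0.14 kg, stable on its head. Point on its axis 42 mm above its underside; z along the barrel to the tail. Starts standing on the floor of a caddy well under the lid, its tail 26 mm below the caddy's rim. Absent in some starts.
- torch3_mid (a point): Blue torch on its head: head 54 dia x 28 high at the bottom, above it a slim barrel 22 dia, 28 to 84 mm up (grip this). 0.14 kg, stable on its head. Point on its axis 42 mm above its underside; z along the barrel to the tail. Starts standing on the floor of a caddy well under the lid, its tail 26 mm below the caddy's rim. Absent in some starts.
- lantern1_mid (a point): Yellow lantern: body 54 dia x 85 high; stiff loop in its own y-z plane, opening 42 wide x 40 high, 85 to 125 mm up, with an 8 mm top bar; on that an upright tab 22 (y) x 10 (x), 133 to 173 mm up (grip this). 0.18 kg. Point on its axis 86.5 mm above its underside; z up. Starts hanging by its loop on a hook, 42 mm from the cross bar, underside 59 mm above the table. Absent in some starts.
- lantern2_mid (a point): Copper-coloured lantern: body 54 dia x 85 high; stiff loop in its own y-z plane, opening 42 wide x 40 high, 85 to 125 mm up, with an 8 mm top bar; on that an upright tab 22 (y) x 10 (x), 133 to 173 mm up (grip this). 0.18 kg. Point on its axis 86.5 mm above its underside; z up. Starts hanging by its loop on a hook, 42 mm from the cross bar, underside 59 mm above the table. Absent in some starts.
- stand: Fixed stand. Origin: foot of a post 20 dia x 194 high. Cross bar 12 dia x 170 along y at 180 mm height; at y = -60 and +60 mm a hook, 8 mm round bar, runs level from it 66 mm along -x (towards the robot), centre line 180 mm high, then bends up to a tip at x = -74 mm, its top 15 mm above the top of the bar. Base plate 150 x 200 x 14, x = -20 to +130 mm.
- tray: Loose red-brown serving tray 280 (x) x 200 (y), 1.1 kg, floor 8 thick; walls 8 thick, sides 32 and ends 38 high. Origin: centre of its underside. A divider 20 mm high at x = +16 to +24 mm parts the green compartment for torches (x = -132 to +16, the end nearer the robot) from the tan one for lanterns (x = +24 to +132 mm), both y = -92 to +92 mm.
- mug: Blue mug, 84 dia x 95 high, origin at its underside; leave alone.
- remote: Black remote control 50 x 170 x 18, origin at the centre of its underside; leave alone.
- book: Picture book 140 x 210 x 28, origin at the centre of its underside; leave alone.
- coasters: Stack of cork coasters 96 dia x 24 high, origin at the centre of its underside; leave alone.
There are look-alikes about, which are no part of the job. What is shaped like the part that bears lantern1_mid but blue or pink is not meant.

How it is judged:
By the outcome, as a careful person would: the job done as asked, in the order asked, and still so for the second after the job is handed in, with the robot touching nothing.
Of torch1, torch2, torch3 only 2 to 3 are there at a start; the rules pass over those that are not, and their reading is None.
Of lantern1, lantern2 only 1 to 2 are there at a start; the rules pass over those that are not, and their reading is None.
At some moment in a run one of tray, lid may be knocked a few centimetres aside while the robot is not near it.
Once in a run the grip may slacken for a moment while it holds something.
It also fails if it takes over 210 s, if anything falls off the work surface, if the arm or the gripper's body presses on something with over 40 N, if the wrist force passes 120 N, or if a joint passes its speed limit or range.

### The arm

A 6-joint arm with a two-finger parallel gripper is mounted at the origin on the work surface. World frame = base frame: x ahead of the robot, y to its left, z up, the work surface at z = 0. Lengths are in mm, angles in rad, forces in N, time in s.
With the tool pointing down it reaches from about 350 to 875 mm from the base axis. Payload 4.2 kg.
Tool frame: the origin (TCP) lies midway between the tips of the shut fingers; the grasp point (between the pads) lies 19 mm behind it; z points along the fingers, y is the line along which they close (so a half turn about z gives the same grasp; the last joint's range is limited). The gripper opens to 85 mm and grips with 20 to 120 N. Pads are 22 mm wide; open, the fingers measure 114 mm over their backs; the gripper's body (76 mm by 85 mm) begins 54 mm behind the grasp point. The pads swing forward as they close: fully open they stand 13 mm farther back than shut.
Start: joints at [1.563, 0.385, 0.008, 0, -1.194, -0.259], TCP at [164.747, 602.874, 201.812] pointing down, gripper open.
Joint ranges: [-3.14, 3.14], [-1.21, 2.06], [-1.07, 1.41], [-3.16, 2.05], [-2.99, -0.16], [-3.1, 3.1]. Speed limits (rad/s): [2.79, 2.79, 3.14, 3.14, 3.14, 3.14].

### API

Orientations are given as a unit quaternion [x, y, z, w].
In Python, from bench import read_state, get_image, job_done gives the robot as it stands.
- The arm moves only by the tool servo_tool, never from a script. Its arguments are lists of equal length, an entry for each row: "rotation": the turn, a rotation vector about the world's x, y, z scaled (see below), a list of three; "slide": the shift along the world's x, y, z scaled (see below), a list of three; "grip": the opening, from -1 (shut) to 1 (fully open). In form: {"rotation": [[rx, ry, rz], ...], "slide": [[tx, ty, tz], ...], "grip": [grip, ...]}. A call has 1 to 8 rows; each row is the pose to reach, as a shift and turn from the pose commanded when the call began, turning the shorter way round; what a row does not reach only later rows make up. The controller multiplies each number of a shift by 0.2 m and each number of a turn by 360 degrees. A row lasts 1/8 s, in which the tool goes at most 62.5 mm and 10.7 degrees, less where a joint would pass 70% of its speed; a pose out of reach is approached as far as the arm can. A call with a number of a shift or a turn outside -1 to 1 is refused whole. A call with a gripper value outside its range is refused whole. The fingers move at their own pace and stop on an object; the grip force is fixed at half the most. Time passes only in rows, so rows that repeat a pose let the fingers close. It gives the time, the measured TCP pose, the force, the opening and the grip force at its end, in the units of the state.
- read_state(): the state, without advancing time (a new reading comes with each control period).
- get_image(name): name is "side" or "top" or "wrist"; returns a dict with "image" (384x512x3 uint8, red, green, blue), "depth" (384x512 float32, mm along the optical axis (not along the pixel's ray), 0 where there is no reading), "camera_matrix" (3x3 intrinsics, pixels), "rvec" (rotation vector, rad) and "tvec" (3), from world to camera coordinates, as OpenCV has them; the wrist camera has in their place "hand_eye" (4x4, takes a point from camera to tool coordinates, whose origin is the TCP and whose axes are the flange's). Camera axes: x right, y down, z forward; pixel columns grow to the right and rows downward; lengths in mm; the calibration is good to about 2 mm. A picture is of the moment at which its call begins: read the wrist's pose just before it.
- job_done(): hands the job in; it is judged then, once.
The state is a dict: "clock": time; "joints": joint angles; "joint_vel": joint speeds; "joint_efforts": joint torques, N m; "position": TCP position; "ee_rot": TCP orientation; "contact_force": force on the tool from outside, world axes, zero at the start; "wrist_torque": the same for the moment, N m; "gripper_width": finger opening in mm; "grasp_force": force on a finger pad.
Only numpy, scipy, OpenCV 4.12 (cv2) and the standard library are available. Lean on these libraries where they do the work, as an engineer would, in place of code of your own. Each camera call takes 0.05 s, during which the arm holds its last target. There are 200 camera calls.

## Working session

There is one attempt and no reset: what is moved stays moved. The work goes in short steps, Python scripts to look and compute and a tool call to move; the robot and the scene stay as the last step left them, time stands still between calls to the robot, and variables do not carry over. Pictures are saved under pics/ and viewed, at most 14 in all, crops included, and the job is handed in when it is done.

Besides the shell and the picture viewer there is one more tool, called after "Emit:" by a JSON object that holds its "op" and its "data", one argument or row to a line. servo_tool: Moves the arm, as the interface text tells. Shifts and turns lie within -1 to 1; 1 stands for 0.2 m of shift or 360 degrees of turn. Its arguments: {"type":"object","properties":{"rotation":{"type":"array","items":{"type":"array","items":{"type":"number","minimum":-1,"maximum":1}}},"slide":{"type":"array","items":{"type":"array","items":{"type":"number","minimum":-1,"maximum":1}}},"grip":{"type":"array","items":{"type":"number"}}},"required":["rotation","slide","grip"]}

```bash
mkdir -p pics
cat > h.py <<'E'
import numpy as np,cv2
from bench import read_state,get_image,job_done
from scipy.spatial.transform import Rotation as R
def grab(n):
    s=read_state(); d=get_image(n); d['s']=s
    K=d['camera_matrix']; Z=d['depth'].astype(float)
    v,u=np.mgrid[0:Z.shape[0],0:Z.shape[1]]
    P=np.stack([(u-K[0,2])/K[0,0]*Z,(v-K[1,2])/K[1,1]*Z,Z],-1)
    if n=='wrist':
        H=np.array(d['hand_eye']); P=P@H[:3,:3].T+H[:3,3]
        P=P@R.from_quat(s['ee_rot']).as_matrix().T+np.array(s['position'])
    else:
        M=cv2.Rodrigues(np.array(d['rvec'],float))[0]; P=(P-np.array(d['tvec'],float).ravel())@M
    P[Z==0]=np.nan; d['P']=P
    return d
def save(d,f,crop=None,k=1):
    im=d['image'][...,::-1]
    if crop: u0,v0,u1,v1=crop; im=im[v0:v1,u0:u1]
    cv2.imwrite('pics/'+f,cv2.resize(im,None,fx=k,fy=k,interpolation=cv2.INTER_CUBIC))
E
python3 - <<'E'
from h import *
import pickle
a=grab('top');b=grab('side')
pickle.dump((a,b),open('first.pkl','wb'))
save(a,'top0.png',k=1.5);save(b,'side0.png',k=1.5)
s=read_state();print(s)
E
```

```text
{'clock': 0.1, 'joints': array([ 1.56259857e+00,  3.85492556e-01,  6.76948781e-03, -4.08195999e-04,
       -1.19399721e+00, -2.58592456e-01]), 'joint_vel': array([ 4.16538384e-05, -3.18480328e-03,  3.06936136e-03,  1.04345478e-03,
        1.43320140e-05,  1.38960708e-03]), 'joint_efforts': array([-1.98051766e-04, -3.93319309e+01,  1.88929367e+01,  4.19796243e+00,
       -2.59095148e-03,  5.13536307e-06]), 'position': array([164.61909506, 602.33853387, 200.82995698]), 'ee_rot': array([ 9.91105567e-01, -1.33074393e-01, -6.81001026e-05,  9.78137239e-04]), 'contact_force': array([-0.31664802,  0.05461298,  0.51995455]), 'wrist_torque': array([ 0.02360329, -0.05326719, -0.00476211]), 'grasp_force': 0.0, 'gripper_width': 85.33334783002655}
```

View pics/top0.png

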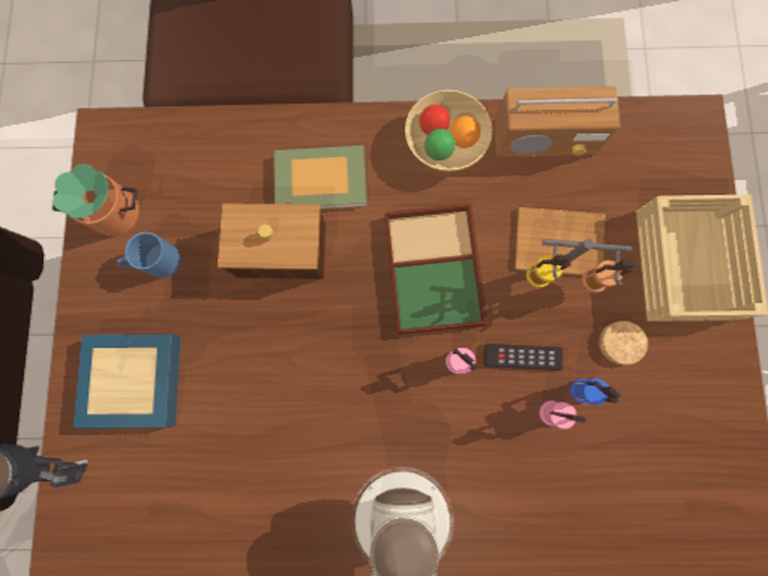

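View pics/side0.png

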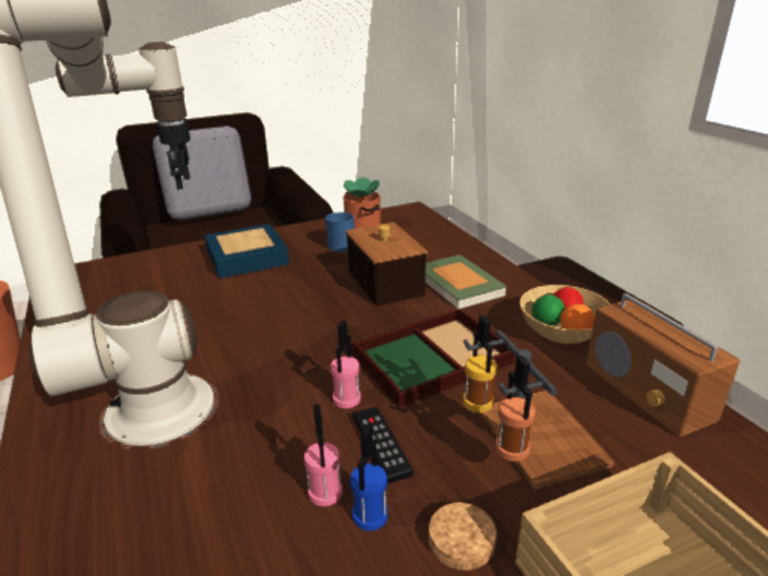

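The top view (1.5x) shows:
- **Caddy:** lid knob at (265,232).
- **Tray:** centre around (435,268), with the green compartment nearer the robot.
- **Lanterns:** yellow at (545,270) and copper at (603,275) hang on the stand's hooks.
- **Look-alikes:** pink ones at (460,360) and (558,415), a blue one at (592,390). They stand on the table in the wrong colours, so I leave them. 

Next I measure.

```bash
cat > m.py <<'E'
from h import *
def rect(P,m,z0,z1):
    q=P[m&(P[...,2]>z0)&(P[...,2]<z1)]
    c,(w,h),a=cv2.minAreaRect(q[:,:2].astype(np.float32)); return len(q),np.round(c,1),(round(w,1),round(h,1)),round(a,1),np.round(np.median(q,0),1)
def win(P,x0,x1,y0,y1): return (P[...,0]>x0)&(P[...,0]<x1)&(P[...,1]>y0)&(P[...,1]<y1)
E
python3 - <<'E'
from m import *
import pickle
a,b=pickle.load(open('first.pkl','rb'))
P=a['P']
for n,(u,v) in dict(knob=(265,232),lid=(240,240),lidc=(300,220),green=(430,290),tan=(430,235),t1=(388,212),t2=(468,207),t3=(481,325),t4=(401,331),yel=(537,275),cop=(600,280),stand=(588,245),armL=(545,243),armR=(630,249),mug=(152,255),rem=(523,357)).items():
    print(n,np.round(P[int(v/1.5),int(u/1.5)],0))
k=P[150:170,140:230]; 
m=np.zeros(P.shape[:2],bool); m[125:190,135:225]=1
print('lid',rect(P,m,112,135)); print('knob',rect(P,m,150,175))
m[:]=0;m[125:230,250:330]=1
print('tray walls',rect(P,m,22,45)); 
# lanterns / stand high points both cams
for c,nm in((a,'top'),(b,'side')):
    P=c['P'];im=c['image'].astype(int)
    mm=win(P,400,800,-420,-150)
    print(nm,'tabs z>200',)
    q=P[mm&(P[...,2]>205)&(P[...,2]<260)]
    print(len(q)); 
    for s in (q[q[:,1]>q[:,1].mean()],q[q[:,1]<=q[:,1].mean()]): print(np.round(s.mean(0),0),np.round(s.min(0)),np.round(s.max(0)))
    q=P[mm&(P[...,2]>178)&(P[...,2]<200)&(im.sum(-1)<330)]
    print('bar',len(q),np.round(q.min(0)),np.round(q.max(0)))
E
```

```text
knob [598. 274. 161.]
lid [590. 334. 125.]
lidc [634. 208. 123.]
green [498. -71.  10.]
tan [629. -74.   8.]
t1 [687.  23.   6.]
t2 [ 685. -164.   35.]
t3 [ 415. -179.   33.]
t4 [403.  -4.  39.]
yel [ 503. -282.  136.]
cop [ 491. -406.  143.]
stand [ 550. -368.  194.]
armL [ 556. -287.  185.]
armR [ 541. -451.  188.]
mug [590. 578.   7.]
rem [ 342. -271.   18.]
lid (2752, array([599.9, 274.7]), (210.0, 143.0), 88.3, array([596.5, 271.9, 125.4]))
knob (68, array([599.1, 275.2]), (24.9, 26.0), 49.8, array([597.7, 274.1, 160.6]))
tray walls (754, array([546.5, -81.4]), (280.8, 200.1), 5.2, array([553.8, -86.9,  32.6]))
top tabs z>200
81
[ 516. -303.  224.] [ 511. -313.  205.] [ 522. -292.  234.]
[ 505. -415.  223.] [ 500. -420.  205.] [ 511. -411.  234.]
bar 205 [ 472. -419.  178.] [ 563. -277.  200.]
side tabs z>200
118
[ 514. -310.  222.] [ 509. -320.  205.] [ 522. -296.  235.]
[ 501. -417.  222.] [ 499. -420.  207.] [ 509. -414.  233.]
bar 378 [ 469. -420.  178.] [ 563. -281.  200.]
```

Both cameras agree within a few mm. The lid centre is (599.7, 275), yaw -1.7°. The tray centre is (546.5, -81.4), yaw +5.2°. The lantern tabs are near (514, -305) and (503, -424), with the stand yaw at -5.2°. I move above the knob with the fingers closing along the caddy's x axis.

Emit:
{"op": "servo_tool", "data": {
  "rotation": [
    [0,0,-0.03],
    [0,0,-0.055],
    [0,0,-0.08],
    [0,0,-0.08]
  ],
  "slide": [
    [0.25,-0.18,0.05],
    [0.5,-0.36,0.1],
    [0.725,-0.546,0.14],
    [0.725,-0.546,0.14]
  ],
  "grip": [1,1,1,1]
}}

```text
clock: 0.6
position: [312.3, 491.4, 230.4]
ee_rot: [0.926, -0.378, 0.0, -0.0]
contact_force: [1.0, 0.1, -0.3]
gripper_width: 85.4
grasp_force: 0.0
```

Emit:
{"op": "servo_tool", "data": {
  "rotation": [
    [0,0,-0.03],
    [0,0,-0.055],
    [0,0,-0.08],
    [0,0,-0.08]
  ],
  "slide": [
    [0.25,-0.18,0],
    [0.5,-0.36,0],
    [0.725,-0.546,0],
    [0.725,-0.546,0]
  ],
  "grip": [1,1,1,1]
}}

```text
clock: 1.1
position: [456.5, 382.4, 228.8]
ee_rot: [0.803, -0.596, -0.0, 0.001]
contact_force: [-1.0, 0.1, -0.4]
gripper_width: 85.4
grasp_force: 0.0
```

Emit:
{"op": "servo_tool", "data": {
  "rotation": [
    [0,0,-0.03],
    [0,0,-0.052],
    [0,0,-0.052],
    [0,0,-0.052],
    [0,0,-0.052],
    [0,0,-0.052]
  ],
  "slide": [
    [0.25,-0.18,0],
    [0.5,-0.36,0],
    [0.724,-0.546,0],
    [0.724,-0.546,0],
    [0.724,-0.546,0],
    [0.724,-0.546,0]
  ],
  "grip": [1,1,1,1,1,1]
}}

```text
clock: 1.85
position: [598.4, 276.8, 229.8]
ee_rot: [-0.698, 0.716, 0.0, -0.0]
contact_force: [-0.8, 0.5, -0.1]
gripper_width: 85.6
grasp_force: 0.0
```

```bash
cat >> h.py <<'E'
def yaw(s=None):
    s=s or read_state(); M=R.from_quat(s['ee_rot']).as_matrix(); return round((np.degrees(np.arctan2(M[1,1],M[0,1]))+90)%180-90,1)
def st():
    s=read_state(); print('t',round(s['clock'],2),'pos',np.round(s['position'],1),'fingeryaw',yaw(s),'q1,q6',np.round(s['joints'][[0,5]],2),'w',round(s['gripper_width'],1),'gf',round(s['grasp_force'],1),'F',np.round(s['contact_force'],1))
E
python3 - <<'E'
from m import *
st(); d=grab('wrist'); P=d['P']; m=np.isfinite(P[...,0]); save(d,'w1.png')
M=win(P,550,650,225,325)
print('knob',rect(P,M,155,175)); print('lid',rect(P,win(P,480,720,150,400),116,132))
print(np.array(d['hand_eye']).round(2))
E
```

```text
t 1.85 pos [598.4 276.8 229.8] fingeryaw -1.4 q1,q6 [ 0.68 -0.7 ] w 85.6 gf 0.0 F [-0.8  0.5 -0.1]
knob (655, array([599.2, 272.9]), (26.6, 26.8), 87.7, array([599.1, 271.9, 162.5]))
lid (24163, array([599.2, 273.3]), (210.0, 142.1), 88.4, array([598.7, 252.8, 126.6]))
[[-0.0000e+00 -9.5000e-01 -3.0000e-01  7.8740e+01]
 [ 1.0000e+00 -0.0000e+00  0.0000e+00 -1.0000e-01]
 [-0.0000e+00 -3.0000e-01  9.5000e-01 -1.7262e+02]
 [ 0.0000e+00  0.0000e+00  0.0000e+00  1.0000e+00]]
```

Wrist and top views agree on the knob at about (599, 273). I descend and grip it, then lift.

Emit:
{"op": "servo_tool", "data": {
  "rotation": [
    [0,0,0],
    [0,0,0],
    [0,0,0],
    [0,0,0],
    [0,0,0],
    [0,0,0],
    [0,0,0],
    [0,0,0]
  ],
  "slide": [
    [0.004,-0.018,-0.15],
    [0.004,-0.018,-0.35],
    [0.004,-0.018,-0.49],
    [0.004,-0.018,-0.49],
    [0.004,-0.018,-0.49],
    [0.004,-0.018,-0.49],
    [0.004,-0.018,-0.49],
    [0.004,-0.018,-0.49]
  ],
  "grip": [1,1,1,1,-1,-1,-1,-1]
}}

```text
clock: 2.9
position: [600.5, 271.8, 132.9]
ee_rot: [-0.697, 0.717, -0.0, 0.0]
contact_force: [-0.3, -0.7, 2.6]
gripper_width: 12.2
grasp_force: 1.5
```

Emit:
{"op": "servo_tool", "data": {
  "rotation": [
    [0,0,0],
    [0,0,0],
    [0,0,0],
    [0,0,0],
    [0,0,0],
    [0,0,0],
    [0,0,0]
  ],
  "slide": [
    [0,0,0],
    [0,0,0],
    [0,0,0.05],
    [0,0,0.12],
    [0,0,0.2],
    [0,0,0.25],
    [0,0,0.25]
  ],
  "grip": [-1,-1,-1,-1,-1,-1,-1]
}}

```text
clock: 3.78
position: [600.8, 272.0, 183.2]
ee_rot: [-0.697, 0.717, -0.0, 0.001]
contact_force: [-0.0, 1.0, 0.4]
gripper_width: 0.0
grasp_force: 0.0
```

Run:
```python
from m import *
st(); d=grab('top'); P=d['P']; save(d,'w2.png')
print('lid',rect(P,win(P,450,720,150,400),150,185))
```

```text
t 3.77 pos [600.8 272.  183.2] fingeryaw -1.6 q1,q6 [ 0.67 -0.7 ] w 0.0 gf 0.0 F [-0.   1.   0.4]
lid (69, array([598.4, 274.6]), (25.9, 26.0), 48.2, array([598.1, 274.3, 161. ]))
```

The fingers shut fully and missed the knob, so I look at why.

Run:
```python
from m import *
d=grab('wrist');P=d['P'];save(d,'w3.png')
print('knob',rect(P,win(P,550,650,225,325),155,175),'lid',rect(P,win(P,480,720,150,400),116,132))
```

```text
knob (948, array([599.5, 272.7]), (26.8, 27.1), 88.1, array([599.1, 271.4, 162.5])) lid (28174, array([598.8, 262.2]), (187.8, 142.6), 88.3, array([596.9, 234.8, 126.6]))
```

View pics/w3.png

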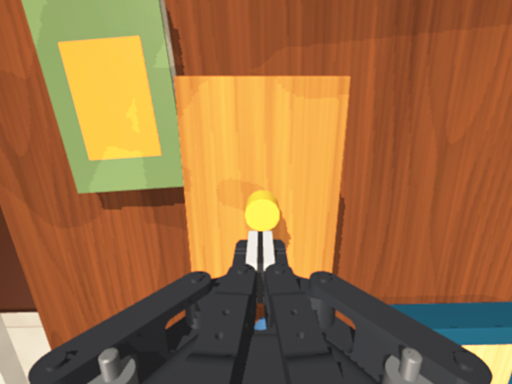

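The picture shows the knob (262,212) just under the fingertips, so the xy is right. I go down again, 3 mm lower, close part-way and watch from the side.

Emit:
{"op": "servo_tool", "data": {
  "rotation": [
    [0,0,0],
    [0,0,0],
    [0,0,0],
    [0,0,0],
    [0,0,0],
    [0,0,0],
    [0,0,0],
    [0,0,0]
  ],
  "slide": [
    [-0.003,0.004,0],
    [-0.003,0.004,0],
    [-0.003,0.004,0],
    [-0.003,0.004,0],
    [-0.003,0.004,0],
    [-0.003,0.004,-0.15],
    [-0.003,0.004,-0.265],
    [-0.003,0.004,-0.265]
  ],
  "grip": [1,1,1,1,1,1,1,1]
}}

```text
clock: 4.88
position: [598.6, 271.7, 126.7]
ee_rot: [-0.697, 0.717, 0.0, -0.002]
contact_force: [-0.0, -0.5, 0.5]
gripper_width: 85.7
grasp_force: 0.0
```

Emit:
{"op": "servo_tool", "data": {
  "rotation": [
    [0,0,0],
    [0,0,0],
    [0,0,0]
  ],
  "slide": [
    [0,0,0],
    [0,0,0],
    [0,0,0]
  ],
  "grip": [-0.2,-0.2,-0.2]
}}

```text
clock: 5.25
position: [600.1, 272.7, 129.8]
ee_rot: [-0.697, 0.717, -0.0, 0.001]
contact_force: [-0.4, 0.0, 0.9]
gripper_width: 34.5
grasp_force: 0.0
```

Run:
```python
from m import *
st(); d=grab('wrist');save(d,'w4.png',(130,100,390,300),1.5); e=grab('side'); save(e,'s4.png',(200,100,320,220),4)
import cv2
a=cv2.imread('pics/w4.png');b=cv2.resize(cv2.imread('pics/s4.png'),(300,300));cv2.imwrite('pics/c4.png',np.hstack([a,b]))
```

```text
t 5.25 pos [600.1 272.7 129.8] fingeryaw -1.6 q1,q6 [ 0.67 -0.7 ] w 34.5 gf 0.0 F [-0.4  0.   0.9]
```

View pics/c4.png

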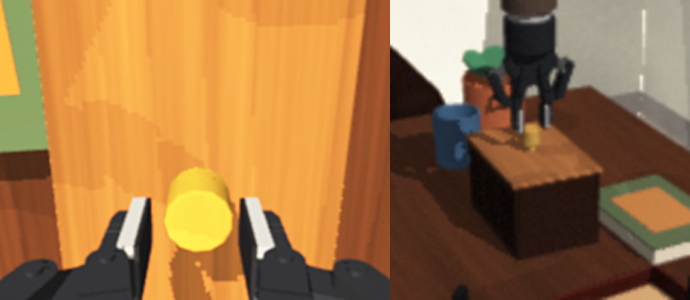

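The pads look set back (+y) from the knob. I measure fingers and knob together in the same pictures.

Run:
```python
from m import *
d=grab('wrist');P=d['P']
def px(u,v): return int(130+u/1.5),int(100+v/1.5)
for n,u,v in(('Lpad front',140,203),('Lpad low',133,240),('Rpad front',250,203),('Rpad low',262,240),('knob top',198,222),('knob front',198,185),('Lfinger',110,240),('Rfinger',290,240),('lid',198,120)):
    a,b=px(u,v); print(n,(a,b),np.round(P[b,a],1))
e=grab('side');P=e['P']
for n,u,v in(('Lf',518,125),('Rf',547,112),('Rf up',547,122),('knob',532,135),('knobtop',531,128)):
    a,b=int(200+(u-390)/300*120),int(100+v/300*120); print(n,(a,b),np.round(P[b,a],1),e['image'][b,a])
e=grab('top');P=e['P']
for z0,z1 in((130,150),(155,170)): 
  w=win(P,540,660,220,330)&(P[...,2]>z0)&(P[...,2]<z1); print(w.sum(),np.round(P[w][:,:].min(0)) if w.any() else 0,np.round(P[w].max(0)) if w.any() else 0)
```

```text
Lpad front (223, 235) [620.3 260.7 168. ]
Lpad low (218, 260) [619.2 260.8 193.7]
Rpad front (296, 235) [579.5 261.8 168.3]
Rpad low (304, 260) [579.1 261.8 193.9]
knob top (262, 248) [598.7 272.7 162.4]
knob front (262, 223) [598.3 260.  154.9]
Lfinger (203, 260) [627.8 264.3 187.6]
Rfinger (323, 260) [553.4 303.6 128. ]
lid (262, 180) [597.6 240.6 126.5]
Lf (251, 150) [575.  261.6 175.3] [73 73 72]
Rf (262, 144) [620.6 261.8 190.8] [116 113 112]
Rf up (262, 148) [621.1 263.4 174.1] [115 111 111]
knob (256, 154) [594.2 259.6 156.3] [179 133  64]
knobtop (256, 151) [598.9 269.8 163.8] [201 151  73]
10 [548. 247. 130.] [623. 302. 149.]
33 [578. 262. 156.] [619. 275. 169.]
```

Pads' lowest visible points are at z≈168 in both the side and wrist views, while the TCP reads 130 and the knob top is 162. So the fingertips really sit about 35 mm above the reported TCP. I quantify it.

```bash
cat >> m.py <<'E'
def tips():
    d=grab('wrist');P=d['P'];s=d['s'];M=R.from_quat(s['ee_rot']).as_matrix()
    T=(P-np.array(s['position']))@M   # tool frame
    g=d['image'].astype(int); 
    m=(abs(T[...,1])<48)&(abs(T[...,0])<14)&(T[...,2]>-90)&(T[...,2]<6)&(g.max(-1)-g.min(-1)<25)
    for nm,k in(('y+',m&(T[...,1]>0)),('y-',m&(T[...,1]<=0))):
        q=T[k]; w=q[(g[k].min(-1)>150)]
        print(nm,len(q),'toolz max',np.round(np.percentile(q[:,2],[50,95,99.5]),1),'white z',np.round(np.percentile(w[:,2],[1,50,99]),1) if len(w) else None,'white x,y',np.round(np.median(w[:,:2],0),1) if len(w) else None)
E
python3 - <<'E'
from m import *
st();tips()
e=grab('side');P=e['P']
m=win(P,560,640,255,300)&(P[...,2]>140)&(P[...,2]<230); g=e['image'].astype(int); m&=(g.max(-1)-g.min(-1)<25)
print(m.sum(),np.round(np.percentile(P[m][:,2],[0,1,5,50])))
E
```

```text
t 5.5 pos [599.8 272.5 129. ] fingeryaw -1.6 q1,q6 [ 0.67 -0.7 ] w 34.1 gf 0.0 F [ 0.2  0.7 -0.3]
y+ 4082 toolz max [-83.2 -46.1 -37.8] white z [-69.4 -57.1 -35.2] white x,y [11.5 20.8]
y- 4026 toolz max [-83.1 -45.2 -36.9] white z [-69.3 -56.5 -35.3] white x,y [ 11.5 -21.1]
164 [162. 166. 170. 203.]
```

Emit:
{"op": "servo_tool", "data": {
  "rotation": [
    [0,0,0],
    [0,0,0],
    [0,0,0],
    [0,0,0],
    [0,0,0]
  ],
  "slide": [
    [0,0,0.4],
    [0,0,0.4],
    [0,0,0.4],
    [0,0,0.4],
    [0,0,0.4]
  ],
  "grip": [-0.6,-1,-1,-1,-1]
}}

```text
clock: 6.22
position: [599.0, 272.0, 206.9]
ee_rot: [-0.697, 0.717, 0.0, -0.002]
contact_force: [-0.4, 1.0, -0.2]
gripper_width: -0.1
grasp_force: 0.0
```

Run:
```python
from m import *
st();tips()
```

```text
t 6.22 pos [599.  272.  206.9] fingeryaw -1.6 q1,q6 [ 0.67 -0.7 ] w -0.1 gf 0.0 F [-0.4  1.  -0.2]
y+ 3808 toolz max [-83.1 -46.6 -37.1] white z [-71.1 -55.8 -35.3] white x,y [11.5  3.8]
y- 3897 toolz max [-82.7 -46.7 -36.9] white z [-68.  -55.  -35.5] white x,y [11.6 -4. ]
```

Emit:
{"op": "servo_tool", "data": {
  "rotation": [
    [0,0,0],
    [0,0,0],
    [0,0,0],
    [0,0,0],
    [0,0,0]
  ],
  "slide": [
    [0,0,0],
    [0,0,0],
    [0,0,0],
    [0,0,0],
    [0,0,0]
  ],
  "grip": [1,1,1,1,1]
}}

```text
clock: 6.9
position: [599.8, 272.5, 208.9]
ee_rot: [-0.697, 0.717, 0.0, 0.0]
contact_force: [-0.4, 0.1, 0.1]
gripper_width: 85.4
grasp_force: 0.0
```

Run:
```python
from m import *
st();tips()
```

```text
t 6.9 pos [599.8 272.5 208.9] fingeryaw -1.6 q1,q6 [ 0.67 -0.7 ] w 85.4 gf 0.0 F [-0.4  0.1  0.1]
y+ 1754 toolz max [-69.3 -49.3 -46. ] white z [-81.7 -70.8 -49. ] white x,y [11.5 45.9]
y- 1735 toolz max [-68.8 -48.4 -44.4] white z [-81.6 -70.4 -48.7] white x,y [ 11.5 -46.1]
```

The real fingertips lie 35 mm behind the reported TCP (shut) and 48 mm (open), so every reported z must be 35 mm lower than computed. I descend to reported z≈97 for the knob.

Emit:
{"op": "servo_tool", "data": {
  "rotation": [
    [0,0,0],
    [0,0,0],
    [0,0,0],
    [0,0,0],
    [0,0,0],
    [0,0,0],
    [0,0,0],
    [0,0,0]
  ],
  "slide": [
    [0,0,-0.25],
    [0,0,-0.45],
    [0,0,-0.56],
    [0,0,-0.56],
    [0,0,-0.56],
    [0,0,-0.56],
    [0,0,-0.56],
    [0,0,-0.56]
  ],
  "grip": [1,1,1,1,-1,-1,-1,-1]
}}

```text
clock: 7.95
position: [600.1, 272.8, 98.1]
ee_rot: [-0.697, 0.717, -0.0, 0.001]
contact_force: [-1.7, 0.3, 3.2]
gripper_width: 26.6
grasp_force: 59.0
```

Emit:
{"op": "servo_tool", "data": {
  "rotation": [
    [0,0,0],
    [0,0,0],
    [0,0,0],
    [0,0,0],
    [0,0,0],
    [0,0,0],
    [0,0,0]
  ],
  "slide": [
    [0,0,0],
    [0,0,0],
    [0,0,0.05],
    [0,0,0.12],
    [0,0,0.2],
    [0,0,0.25],
    [0,0,0.25]
  ],
  "grip": [-1,-1,-1,-1,-1,-1,-1]
}}

```text
clock: 8.82
position: [600.3, 272.9, 148.2]
ee_rot: [-0.697, 0.717, -0.0, 0.001]
contact_force: [0.0, 0.5, -2.8]
gripper_width: 26.6
grasp_force: 59.1
```

Run:
```python
from m import *
st(); d=grab('top'); P=d['P']
print('lid',rect(P,win(P,450,720,150,400),155,190))
```

```text
t 8.82 pos [600.3 272.9 148.2] fingeryaw -1.6 q1,q6 [ 0.67 -0.7 ] w 26.6 gf 59.1 F [ 0.   0.5 -2.8]
lid (2261, array([600.8, 275.4]), (211.1, 142.6), 88.2, array([584.5, 245.5, 175.5]))
```

Lid is held. I lay it at about (401, 230).

Emit:
{"op": "servo_tool", "data": {
  "rotation": [
    [0,0,0],
    [0,0,0],
    [0,0,0],
    [0,0,0],
    [0,0,0],
    [0,0,0],
    [0,0,0]
  ],
  "slide": [
    [-0.2,-0.04,0],
    [-0.45,-0.1,0],
    [-0.7,-0.15,0],
    [-0.9,-0.2,0],
    [-0.995,-0.215,0],
    [-0.995,-0.215,0],
    [-0.995,-0.215,0]
  ],
  "grip": [-1,-1,-1,-1,-1,-1,-1]
}}

```text
clock: 9.75
position: [401.3, 229.9, 146.9]
ee_rot: [-0.697, 0.717, -0.0, 0.0]
contact_force: [0.1, 1.1, -2.0]
gripper_width: 26.6
grasp_force: 59.5
```

Emit:
{"op": "servo_tool", "data": {
  "rotation": [
    [0,0,0],
    [0,0,0],
    [0,0,0],
    [0,0,0],
    [0,0,0],
    [0,0,0],
    [0,0,0],
    [0,0,0]
  ],
  "slide": [
    [0,0,-0.2],
    [0,0,-0.4],
    [0,0,-0.6],
    [0,0,-0.75],
    [0,0,-0.81],
    [0,0,-0.83],
    [0,0,-0.836],
    [0,0,-0.836]
  ],
  "grip": [-1,-1,-1,-1,-1,-1,-1,-1]
}}

```text
clock: 10.75
position: [401.4, 230.1, -19.5]
ee_rot: [-0.697, 0.717, 0.0, 0.001]
contact_force: [-0.8, -1.0, -3.0]
gripper_width: 26.6
grasp_force: 59.7
```

Run:
```python
from m import *
st(); d=grab('top'); P=d['P']
print('lid',rect(P,win(P,300,500,100,360),5,16)); save(d,'t5.png',(120,90,260,200),4)
```

```text
t 10.75 pos [401.4 230.1 -19.5] fingeryaw -1.6 q1,q6 [ 0.87 -0.9 ] w 26.6 gf 59.7 F [-0.8 -1.  -3. ]
lid (1209, array([365.7, 203.6]), (166.0, 256.2), 55.9, array([387.5, 183.3,   8. ]))
```

View pics/t5.png

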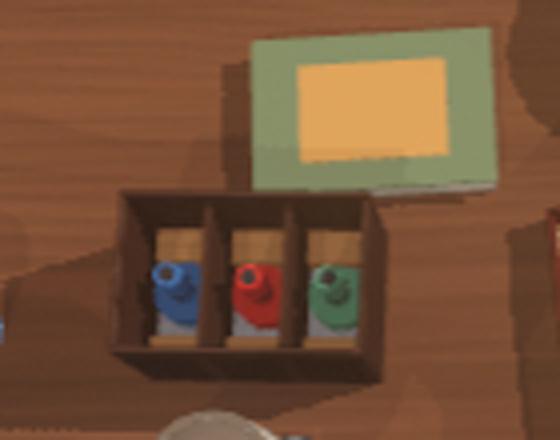

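All three torches (blue, red, green) are in the wells. I release the lid and rise.

Emit:
{"op": "servo_tool", "data": {
  "rotation": [
    [0,0,0],
    [0,0,0],
    [0,0,0],
    [0,0,0],
    [0,0,0],
    [0,0,0],
    [0,0,0],
    [0,0,0]
  ],
  "slide": [
    [0,0,-0.005],
    [0,0,-0.005],
    [0,0,-0.005],
    [0,0,-0.005],
    [0,0,0.2],
    [0,0,0.5],
    [0,0,0.75],
    [0,0,1]
  ],
  "grip": [-1,1,1,1,1,1,1,1]
}}

```text
clock: 11.8
position: [400.5, 229.2, 181.4]
ee_rot: [-0.697, 0.717, 0.0, 0.0]
contact_force: [1.1, 1.3, -0.3]
gripper_width: 85.4
grasp_force: 0.0
```

Emit:
{"op": "servo_tool", "data": {
  "rotation": [
    [0,0,0],
    [0,0,0],
    [0,0,0],
    [0,0,0],
    [0,0,0]
  ],
  "slide": [
    [0.3,0.0,0],
    [0.5,0.05,0],
    [0.75,0.1,0],
    [0.75,0.1,0],
    [0.75,0.1,0]
  ],
  "grip": [0,0,0,0,0]
}}

```text
clock: 12.42
position: [550.0, 249.0, 178.8]
ee_rot: [-0.697, 0.717, 0.0, -0.001]
contact_force: [0.1, -0.2, -0.9]
gripper_width: 42.4
grasp_force: 0.0
```

```bash
cat >> m.py <<'E'
def torches(cam='wrist',x=(500,700),y=(160,390),z=(70,112)):
    d=grab(cam);P=d['P'];hs=cv2.cvtColor(d['image'],cv2.COLOR_RGB2HSV).astype(int)
    H,S=hs[...,0],hs[...,1]
    for n,c in(('green',(H>40)&(H<90)),('red',(H<8)|(H>172)),('blue',(H>95)&(H<130))):
        m=c&(S>100)&win(P,*x,*y); 
        for a,b in((z[0],z[1]),(z[0]-60,z[0]-20)):
            k=m&(P[...,2]>a)&(P[...,2]<b)
            if k.sum()>10:
                q=P[k]; print(cam,n,k.sum(),'med',np.round(np.median(q,0),1),'min',np.round(q.min(0)),'max',np.round(q.max(0)))
    return d
E
python3 - <<'E'
from m import *
st(); torches('top'); d=torches()
P=d['P']; print('rim',rect(P,win(P,490,710,120,420),108,124))
d=grab('top');P=d['P']; print('rim',rect(P,win(P,490,710,120,420),108,124)); print('lid',rect(P,win(P,300,500,100,360),4,16),rect(P,win(P,300,500,100,360),36,50))
E
```

```text
t 12.43 pos [550.  249.  178.8] fingeryaw -1.6 q1,q6 [ 0.69 -0.72] w 42.4 gf 0.0 F [ 0.1 -0.2 -0.9]
top red 44 med [593.7 265.6  93.2] min [561. 242.  71.] max [608. 281. 105.]
top red 93 med [592.6 270.8  35.7] min [576. 260.  19.] max [632. 295.  49.]
top blue 15 med [589.6 350.4  36.2] min [582. 343.  32.] max [596. 361.  40.]
wrist green 297 med [595.8 204.5  92.2] min [588. 196.  70.] max [609. 218.  94.]
wrist green 1046 med [591.4 199.1  36.6] min [573. 180.  21.] max [624. 233.  50.]
wrist red 424 med [597.8 266.8  92.5] min [535. 205.  70.] max [612. 328. 106.]
wrist red 627 med [592.3 274.4  36.7] min [575. 262.  11.] max [633. 370.  50.]
wrist blue 114 med [591.3 354.2  36.6] min [581. 346.  29.] max [601. 370.  38.]
rim (4621, array([598.9, 273.1]), (202.7, 135.7), 88.3, array([593.9, 234.1, 118. ]))
rim (318, array([600.1, 274.8]), (204.5, 137.4), 88.3, array([569.1, 235.6, 116.5]))
lid (2320, array([405.7, 227.6]), (246.2, 199.7), 84.2, array([401.3, 228.2,   7.6])) (58, array([402.6, 231.5]), (26.5, 25.5), 4.0, array([402.3, 231.6,  43. ]))
```

The lid lies safely at (402, 231). Now the green torch, at (597.5, 207.5).

Emit:
{"op": "servo_tool", "data": {
  "rotation": [
    [0,0,0],
    [0,0,0],
    [0,0,0],
    [0,0,0],
    [0,0,0],
    [0,0,0],
    [0,0,0],
    [0,0,0]
  ],
  "slide": [
    [0.237,-0.207,0],
    [0.237,-0.207,-0.1],
    [0.237,-0.207,-0.35],
    [0.237,-0.207,-0.6],
    [0.237,-0.207,-0.785],
    [0.237,-0.207,-0.785],
    [0.237,-0.207,-0.785],
    [0.237,-0.207,-0.785]
  ],
  "grip": [0.2,0.2,0.2,0.2,0.2,0.2,-1,-1]
}}

```text
clock: 13.58
position: [598.9, 208.7, 24.7]
ee_rot: [-0.697, 0.717, -0.0, 0.002]
contact_force: [0.2, -0.3, 1.0]
gripper_width: 20.4
grasp_force: 58.5
```

Emit:
{"op": "servo_tool", "data": {
  "rotation": [
    [0,0,0],
    [0,0,0],
    [0,0,0],
    [0,0,0],
    [0,0,0],
    [0,0,0],
    [0,0,0],
    [0,0,0]
  ],
  "slide": [
    [0,0,0],
    [0,0,0],
    [0,0,0.1],
    [0,0,0.25],
    [0,0,0.45],
    [0,0,0.65],
    [0,0,0.7],
    [0,0,0.7]
  ],
  "grip": [-1,-1,-1,-1,-1,-1,-1,-1]
}}

```text
clock: 14.58
position: [597.6, 208.0, 162.3]
ee_rot: [-0.697, 0.717, 0.0, 0.0]
contact_force: [-1.6, 0.9, -1.9]
gripper_width: 20.7
grasp_force: 58.9
```

```bash
cat >> m.py <<'E'
def tray(cam='top'):
    P=grab(cam)['P']; print('tray',rect(P,win(P,350,740,-240,80),20,42)[:4])
E
python3 - <<'E'
from m import *
st(); tray(); d=torches(z=(190,260),y=(150,390))
E
```

```text
t 14.57 pos [597.6 208.  162.3] fingeryaw -1.6 q1,q6 [ 0.59 -0.62] w 20.7 gf 58.9 F [-1.6  0.9 -1.9]
tray (849, array([545.4, -72.7]), (436.2, 240.4), 10.4)
wrist green 2049 med [597.  197.8 223.7] min [586. 194. 190.] max [608. 217. 231.]
wrist green 301 med [595.6 180.9 164.7] min [572. 179. 157.] max [619. 198. 170.]
wrist red 17 med [640.9 213.1 246.4] min [552. 194. 236.] max [645. 217. 257.]
wrist blue 11 med [599.4 216.  228.9] min [597. 215. 229.] max [602. 216. 230.]
```

Green is held (tail at 231, underside about 147). I carry it to the tray's far-right spot, with a tray check before lowering.

Emit:
{"op": "servo_tool", "data": {
  "rotation": [
    [0,0,0],
    [0,0,0],
    [0,0,0],
    [0,0,0],
    [0,0,0]
  ],
  "slide": [
    [-0.08,-0.2,0],
    [-0.18,-0.45,0],
    [-0.28,-0.7,0],
    [-0.352,-0.882,0],
    [-0.352,-0.882,0]
  ],
  "grip": [-1,-1,-1,-1,-1]
}}

```text
clock: 15.3
position: [525.5, 29.3, 161.1]
ee_rot: [-0.696, 0.718, 0.001, -0.002]
contact_force: [-0.0, 0.4, -0.7]
gripper_width: 20.6
grasp_force: 59.0
```

Emit:
{"op": "servo_tool", "data": {
  "rotation": [
    [0,0,0],
    [0,0,0],
    [0,0,0],
    [0,0,0],
    [0,0,0],
    [0,0,0]
  ],
  "slide": [
    [-0.1,-0.25,0],
    [-0.2,-0.5,0],
    [-0.28,-0.7,0],
    [-0.352,-0.882,0],
    [-0.352,-0.882,0],
    [-0.352,-0.882,0]
  ],
  "grip": [-1,-1,-1,-1,-1,-1]
}}

```text
clock: 16.05
position: [457.6, -144.3, 161.9]
ee_rot: [-0.697, 0.717, 0.0, -0.0]
contact_force: [0.6, 0.2, -1.7]
gripper_width: 20.8
grasp_force: 44.7
```

```bash
cat >> m.py <<'E'
def tray(cam='top'):
    P=grab(cam)['P']; print('tray',rect(P,win(P,385,715,-205,45),20,42)[:4]); return P
E
python3 - <<'E'
from m import *
st(); tray(); tray('wrist')
E
```

```text
t 16.05 pos [ 457.6 -144.3  161.9] fingeryaw -1.6 q1,q6 [ 0.03 -0.06] w 20.8 gf 44.7 F [ 0.6  0.2 -1.7]
tray (368, array([546.3, -81.2]), (280.6, 199.8), 5.2)
tray (5736, array([545.5, -83.7]), (280.2, 199.4), 5.2)
```

Tray is unmoved. The grip force dips at the moment, so I hold briefly, lower, then check before release.

Emit:
{"op": "servo_tool", "data": {
  "rotation": [
    [0,0,0],
    [0,0,0],
    [0,0,0],
    [0,0,0],
    [0,0,0],
    [0,0,0],
    [0,0,0],
    [0,0,0]
  ],
  "slide": [
    [0,0,0],
    [0,0,0],
    [0,0,-0.2],
    [0,0,-0.4],
    [0,0,-0.55],
    [0,0,-0.64],
    [0,0,-0.66],
    [0,0,-0.66]
  ],
  "grip": [-1,-1,-1,-1,-1,-1,-1,-1]
}}

```text
clock: 17.15
position: [457.9, -144.6, 31.0]
ee_rot: [-0.697, 0.717, -0.0, 0.0]
contact_force: [0.7, 0.3, -1.1]
gripper_width: 20.7
grasp_force: 59.0
```

Run:
```python
from m import *
st(); torches(x=(400,520),y=(-200,-90),z=(70,112))
```

```text
t 17.15 pos [ 457.9 -144.6   31. ] fingeryaw -1.6 q1,q6 [ 0.03 -0.06] w 20.7 gf 59.0 F [ 0.7  0.3 -1.1]
wrist green 1943 med [ 458.1 -154.2   95.7] min [ 446. -159.   70.] max [ 501. -134.  112.]
wrist green 2912 med [ 457.9 -159.8   42.8] min [ 417. -186.   10.] max [520. -92.  50.]
wrist red 4407 med [ 424.7 -184.6   32.5] min [ 407. -196.   10.] max [520. -96.  40.]
```

No slip. I set green down, release, and fetch red (599.5, 273.8).

Emit:
{"op": "servo_tool", "data": {
  "rotation": [
    [0,0,0],
    [0,0,0],
    [0,0,0],
    [0,0,0],
    [0,0,0],
    [0,0,0],
    [0,0,0],
    [0,0,0]
  ],
  "slide": [
    [0,0,-0.028],
    [0,0,-0.028],
    [0,0,-0.028],
    [0,0,-0.028],
    [0,0,0.15],
    [0,0,0.4],
    [0,0,0.7],
    [0,0,0.75]
  ],
  "grip": [-1,-1,0.2,0.2,0.2,0.2,0.2,0.2]
}}

```text
clock: 18.2
position: [460.2, -145.0, 185.5]
ee_rot: [-0.697, 0.717, -0.004, 0.003]
contact_force: [-0.5, 0.8, -1.0]
gripper_width: 51.2
grasp_force: 0.0
```

Emit:
{"op": "servo_tool", "data": {
  "rotation": [
    [0,0,0],
    [0,0,0],
    [0,0,0],
    [0,0,0],
    [0,0,0]
  ],
  "slide": [
    [0.1,0.28,0],
    [0.2,0.56,0],
    [0.3,0.84,0],
    [0.356,1,0],
    [0.356,1,0]
  ],
  "grip": [0.2,0.2,0.2,0.2,0.2]
}}

```text
clock: 18.82
position: [528.6, 57.2, 179.4]
ee_rot: [-0.698, 0.716, 0.0, -0.001]
contact_force: [0.2, 0.3, -0.7]
gripper_width: 51.3
grasp_force: 0.0
```

Emit:
{"op": "servo_tool", "data": {
  "rotation": [
    [0,0,0],
    [0,0,0],
    [0,0,0],
    [0,0,0],
    [0,0,0]
  ],
  "slide": [
    [0.1,0.28,0],
    [0.2,0.56,0],
    [0.3,0.84,0],
    [0.356,1,0],
    [0.356,1,0]
  ],
  "grip": [0.2,0.2,0.2,0.2,0.2]
}}

```text
clock: 19.45
position: [599.6, 256.1, 178.8]
ee_rot: [-0.698, 0.716, 0.0, -0.001]
contact_force: [0.1, -0.7, 0.0]
gripper_width: 51.0
grasp_force: 0.0
```

Run:
```python
from m import *
st(); torches(); d=torches('top',x=(400,520),y=(-200,-90)); tray()
```

```text
t 19.45 pos [599.6 256.1 178.8] fingeryaw -1.5 q1,q6 [ 0.65 -0.68] w 51.0 gf 0.0 F [ 0.1 -0.7  0. ]
wrist red 412 med [600.8 266.6  92.6] min [535. 202.  70.] max [658. 367. 112.]
wrist red 664 med [600.5 272.8  36.7] min [537. 260.  10.] max [628. 369.  49.]
wrist blue 346 med [604.8 333.1  91.5] min [594. 328.  70.] max [616. 350.  94.]
wrist blue 192 med [592.9 351.1  36.7] min [580. 339.  22.] max [630. 370.  50.]
top red 117 med [ 417.6 -175.5   33.9] min [ 407. -193.   14.] max [520. -91.  43.]
tray (970, array([546.9, -81.6]), (281.9, 200.7), 5.3)
```

Emit:
{"op": "servo_tool", "data": {
  "rotation": [
    [0,0,0],
    [0,0,0],
    [0,0,0],
    [0,0,0],
    [0,0,0],
    [0,0,0],
    [0,0,0],
    [0,0,0]
  ],
  "slide": [
    [0.005,0.086,0],
    [0.005,0.086,-0.15],
    [0.005,0.086,-0.4],
    [0.005,0.086,-0.6],
    [0.005,0.086,-0.785],
    [0.005,0.086,-0.785],
    [0.005,0.086,-0.785],
    [0.005,0.086,-0.785]
  ],
  "grip": [0.2,0.2,0.2,0.2,0.2,0.2,-1,-1]
}}

```text
clock: 20.6
position: [602.0, 273.3, 26.0]
ee_rot: [-0.697, 0.717, -0.0, 0.002]
contact_force: [0.2, -0.5, 1.3]
gripper_width: 20.8
grasp_force: 58.5
```

Emit:
{"op": "servo_tool", "data": {
  "rotation": [
    [0,0,0],
    [0,0,0],
    [0,0,0],
    [0,0,0],
    [0,0,0],
    [0,0,0],
    [0,0,0],
    [0,0,0]
  ],
  "slide": [
    [0,0,0],
    [0,0,0],
    [0,0,0.1],
    [0,0,0.25],
    [0,0,0.45],
    [0,0,0.65],
    [0,0,0.7],
    [0,0,0.7]
  ],
  "grip": [-1,-1,-1,-1,-1,-1,-1,-1]
}}

```text
clock: 21.6
position: [600.3, 272.4, 163.3]
ee_rot: [-0.697, 0.717, 0.0, -0.0]
contact_force: [-1.1, -0.0, -2.2]
gripper_width: 20.6
grasp_force: 58.8
```

Emit:
{"op": "servo_tool", "data": {
  "rotation": [
    [0,0,0],
    [0,0,0],
    [0,0,0],
    [0,0,0],
    [0,0,0]
  ],
  "slide": [
    [-0.05,-0.2,0],
    [-0.1,-0.45,0],
    [-0.16,-0.7,0],
    [-0.21,-0.894,0],
    [-0.21,-0.894,0]
  ],
  "grip": [-1,-1,-1,-1,-1]
}}

```text
clock: 22.22
position: [556.5, 90.9, 161.5]
ee_rot: [-0.696, 0.718, 0.001, -0.002]
contact_force: [0.9, -0.5, -1.8]
gripper_width: 21.0
grasp_force: 58.9
```

Emit:
{"op": "servo_tool", "data": {
  "rotation": [
    [0,0,0],
    [0,0,0],
    [0,0,0],
    [0,0,0],
    [0,0,0],
    [0,0,0]
  ],
  "slide": [
    [-0.05,-0.25,0],
    [-0.11,-0.5,0],
    [-0.16,-0.7,0],
    [-0.21,-0.894,0],
    [-0.21,-0.894,0],
    [-0.21,-0.894,0]
  ],
  "grip": [-1,-1,-1,-1,-1,-1]
}}

```text
clock: 22.98
position: [516.7, -84.6, 162.6]
ee_rot: [-0.697, 0.717, 0.001, -0.001]
contact_force: [0.8, -0.2, -0.8]
gripper_width: 20.5
grasp_force: 58.9
```

Run:
```python
from m import *
st(); tray(); d=torches(x=(400,650),y=(-200,0),z=(190,240)); save(d,'w6.png')
```

```text
t 22.98 pos [516.7 -84.6 162.6] fingeryaw -1.6 q1,q6 [ 0.15 -0.18] w 20.5 gf 58.9 F [ 0.8 -0.2 -0.8]
tray (586, array([493.3, -86.2]), (174.3, 200.3), 5.1)
wrist red 2264 med [516.8 -92.7 223.6] min [496. -98. 190.] max [547. -74. 240.]
wrist red 374 med [ 515.4 -109.3  162.9] min [ 490. -112.  155.] max [543. -88. 170.]
```

View pics/w6.png

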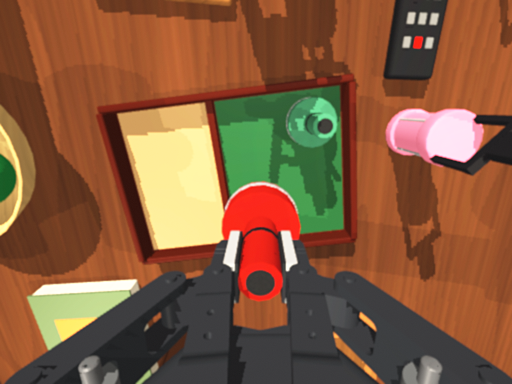

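Green stands in the tray at (315,125), and red is held above the middle of the green compartment. I lower red, release it, and head for blue.

Emit:
{"op": "servo_tool", "data": {
  "rotation": [
    [0,0,0],
    [0,0,0],
    [0,0,0],
    [0,0,0],
    [0,0,0],
    [0,0,0],
    [0,0,0],
    [0,0,0]
  ],
  "slide": [
    [0,0,-0.2],
    [0,0,-0.4],
    [0,0,-0.55],
    [0,0,-0.64],
    [0,0,-0.67],
    [0,0,-0.687],
    [0,0,-0.688],
    [0,0,-0.688]
  ],
  "grip": [-1,-1,-1,-1,-1,-1,-1,-1]
}}

```text
clock: 24.08
position: [517.3, -85.0, 26.7]
ee_rot: [-0.697, 0.717, -0.0, 0.001]
contact_force: [0.2, -0.2, -0.5]
gripper_width: 20.5
grasp_force: 59.0
```

Emit:
{"op": "servo_tool", "data": {
  "rotation": [
    [0,0,0],
    [0,0,0],
    [0,0,0],
    [0,0,0],
    [0,0,0],
    [0,0,0],
    [0,0,0]
  ],
  "slide": [
    [0,0,0],
    [0,0,0],
    [0,0,0],
    [0,0,0.15],
    [0,0,0.4],
    [0,0,0.7],
    [0,0,0.75]
  ],
  "grip": [0.2,0.2,0.2,0.2,0.2,0.2,0.2]
}}

```text
clock: 24.95
position: [519.6, -85.1, 181.0]
ee_rot: [-0.697, 0.717, -0.003, 0.004]
contact_force: [-0.2, 0.6, -0.9]
gripper_width: 51.0
grasp_force: 0.0
```

Emit:
{"op": "servo_tool", "data": {
  "rotation": [
    [0,0,0],
    [0,0,0],
    [0,0,0],
    [0,0,0],
    [0,0,0]
  ],
  "slide": [
    [0.06,0.28,0],
    [0.12,0.56,0],
    [0.18,0.84,0],
    [0.22,1,0],
    [0.22,1,0]
  ],
  "grip": [0.2,0.2,0.2,0.2,0.2]
}}

```text
clock: 25.58
position: [560.6, 116.8, 174.7]
ee_rot: [-0.698, 0.716, 0.0, -0.001]
contact_force: [-0.4, -0.3, 0.6]
gripper_width: 51.3
grasp_force: 0.0
```

Emit:
{"op": "servo_tool", "data": {
  "rotation": [
    [0,0,0],
    [0,0,0],
    [0,0,0],
    [0,0,0],
    [0,0,0]
  ],
  "slide": [
    [0.06,0.28,0],
    [0.12,0.56,0],
    [0.18,0.84,0],
    [0.22,1,0],
    [0.22,1,0]
  ],
  "grip": [0.2,0.2,0.2,0.2,0.2]
}}

```text
clock: 26.2
position: [604.5, 315.8, 174.3]
ee_rot: [-0.698, 0.716, 0.0, -0.001]
contact_force: [-0.9, -0.4, -0.9]
gripper_width: 51.2
grasp_force: 0.0
```

Run:
```python
from m import *
st(); torches(y=(290,390)); tray()
```

```text
t 26.2 pos [604.5 315.8 174.3] fingeryaw -1.5 q1,q6 [ 0.72 -0.74] w 51.2 gf 0.0 F [-0.9 -0.4 -0.9]
wrist red 19 med [538.4 314.8 103.4] min [537. 291.  76.] max [586. 371. 112.]
wrist blue 372 med [604.9 333.3  92.3] min [586. 309.  70.] max [622. 350. 103.]
wrist blue 583 med [602.  339.6  36.8] min [579. 329.  12.] max [630. 370.  50.]
tray (1129, array([546.3, -81.3]), (280.9, 200.1), 5.2)
```

Emit:
{"op": "servo_tool", "data": {
  "rotation": [
    [0,0,0],
    [0,0,0],
    [0,0,0],
    [0,0,0],
    [0,0,0],
    [0,0,0],
    [0,0,0],
    [0,0,0]
  ],
  "slide": [
    [0,0.12,0],
    [0,0.12,-0.15],
    [0,0.12,-0.4],
    [0,0.12,-0.6],
    [0,0.12,-0.76],
    [0,0.12,-0.76],
    [0,0.12,-0.76],
    [0,0.12,-0.76]
  ],
  "grip": [0.2,0.2,0.2,0.2,0.2,0.2,-1,-1]
}}

```text
clock: 27.3
position: [605.8, 339.3, 25.4]
ee_rot: [-0.697, 0.717, -0.0, 0.001]
contact_force: [-0.1, 0.2, -1.7]
gripper_width: 21.0
grasp_force: 58.5
```

Emit:
{"op": "servo_tool", "data": {
  "rotation": [
    [0,0,0],
    [0,0,0],
    [0,0,0],
    [0,0,0],
    [0,0,0],
    [0,0,0],
    [0,0,0],
    [0,0,0]
  ],
  "slide": [
    [0,0,0],
    [0,0,0],
    [0,0,0.1],
    [0,0,0.25],
    [0,0,0.45],
    [0,0,0.65],
    [0,0,0.7],
    [0,0,0.7]
  ],
  "grip": [-1,-1,-1,-1,-1,-1,-1,-1]
}}

```text
clock: 28.3
position: [604.3, 338.8, 163.7]
ee_rot: [-0.697, 0.717, 0.0, -0.0]
contact_force: [-1.0, -0.6, -1.2]
gripper_width: 20.5
grasp_force: 58.7
```

Emit:
{"op": "servo_tool", "data": {
  "rotation": [
    [0,0,0],
    [0,0,0],
    [0,0,0],
    [0,0,0],
    [0,0,0]
  ],
  "slide": [
    [-0.09,-0.2,0],
    [-0.19,-0.45,0],
    [-0.3,-0.7,0],
    [-0.394,-0.937,0],
    [-0.394,-0.937,0]
  ],
  "grip": [-1,-1,-1,-1,-1]
}}

```text
clock: 28.92
position: [522.9, 147.9, 162.1]
ee_rot: [-0.696, 0.718, 0.001, -0.003]
contact_force: [-0.2, 0.6, -0.6]
gripper_width: 20.6
grasp_force: 58.8
```

Emit:
{"op": "servo_tool", "data": {
  "rotation": [
    [0,0,0],
    [0,0,0],
    [0,0,0],
    [0,0,0],
    [0,0,0],
    [0,0,0]
  ],
  "slide": [
    [-0.1,-0.25,0],
    [-0.2,-0.5,0],
    [-0.3,-0.7,0],
    [-0.394,-0.937,0],
    [-0.394,-0.937,0],
    [-0.394,-0.937,0]
  ],
  "grip": [-1,-1,-1,-1,-1,-1]
}}

```text
clock: 29.68
position: [447.2, -35.7, 163.2]
ee_rot: [-0.697, 0.717, 0.0, -0.0]
contact_force: [0.2, 0.0, -0.9]
gripper_width: 20.6
grasp_force: 59.0
```

Run:
```python
from m import *
st(); tray('top'); tray('wrist'); d=torches(x=(400,650),y=(-200,0),z=(190,240))
```

```text
t 29.68 pos [447.2 -35.7 163.2] fingeryaw -1.6 q1,q6 [ 0.28 -0.31] w 20.6 gf 59.0 F [ 0.2  0.  -0.9]
tray (833, array([546.4, -81.5]), (280.6, 200.3), 5.2)
tray (12513, array([545.5, -83.3]), (280.8, 200.6), 5.3)
wrist blue 2149 med [447.4 -42.8 224.3] min [436. -47. 190.] max [458. -25. 233.]
wrist blue 290 med [446.1 -59.7 164.2] min [424. -62. 157.] max [469. -49. 170.]
```

Blue is aligned and the tray is unmoved. I lower it, release, and go above the yellow lantern for a close look.

Emit:
{"op": "servo_tool", "data": {
  "rotation": [
    [0,0,0],
    [0,0,0],
    [0,0,0],
    [0,0,0],
    [0,0,0],
    [0,0,0],
    [0,0,0],
    [0,0,0]
  ],
  "slide": [
    [0,0,-0.2],
    [0,0,-0.4],
    [0,0,-0.55],
    [0,0,-0.64],
    [0,0,-0.67],
    [0,0,-0.69],
    [0,0,-0.69],
    [0,0,-0.69]
  ],
  "grip": [-1,-1,-1,-1,-1,-1,-1,-1]
}}

```text
clock: 30.82
position: [447.7, -35.7, 26.7]
ee_rot: [-0.697, 0.717, -0.0, 0.001]
contact_force: [-0.5, 0.1, -1.5]
gripper_width: 20.9
grasp_force: 59.1
```

Emit:
{"op": "servo_tool", "data": {
  "rotation": [
    [0,0,0],
    [0,0,0],
    [0,0,0],
    [0,0,0],
    [0,0,0],
    [0,0,0],
    [0,0,0],
    [0,0,0]
  ],
  "slide": [
    [0,0,0],
    [0,0,0],
    [0,0,0],
    [0,0,0.15],
    [0,0,0.4],
    [0,0,0.7],
    [0,0,1],
    [0,0,1]
  ],
  "grip": [0.2,0.2,0.2,0.2,0.2,0.2,0.2,0.2]
}}

```text
clock: 31.82
position: [450.2, -35.5, 231.3]
ee_rot: [-0.697, 0.717, -0.003, 0.005]
contact_force: [0.2, 0.5, -0.5]
gripper_width: 51.0
grasp_force: 0.0
```

Emit:
{"op": "servo_tool", "data": {
  "rotation": [
    [0,0,0],
    [0,0,0],
    [0,0,-0.01],
    [0,0,-0.01],
    [0,0,-0.01]
  ],
  "slide": [
    [0.05,-0.25,0.1],
    [0.1,-0.5,0.2],
    [0.15,-0.75,0.22],
    [0.2,-1,0.22],
    [0.2,-1,0.22]
  ],
  "grip": [0.2,0.2,0.2,0.2,0.2]
}}

```text
clock: 32.45
position: [486.7, -238.4, 267.7]
ee_rot: [-0.672, 0.74, 0.001, -0.001]
contact_force: [-0.4, 0.7, -1.2]
gripper_width: 51.2
grasp_force: 0.0
```

Emit:
{"op": "servo_tool", "data": {
  "rotation": [
    [0,0,0],
    [0,0,0],
    [0,0,0],
    [0,0,0]
  ],
  "slide": [
    [0.135,-0.25,0],
    [0.135,-0.345,0],
    [0.135,-0.345,0],
    [0.135,-0.345,0]
  ],
  "grip": [0.2,0.2,0.2,0.2]
}}

```text
clock: 32.95
position: [513.7, -303.9, 269.9]
ee_rot: [-0.675, 0.738, 0.0, 0.0]
contact_force: [0.4, 0.0, -0.2]
gripper_width: 51.2
grasp_force: 0.0
```

```bash
cat >> m.py <<'E'
def tabs(cam='wrist'):
    d=grab(cam);P=d['P']; 
    for y in((-365,-250),(-480,-365)): 
        m=win(P,470,550,*y)
        print(cam,'top',rect(P,m,224,238)[:4] if (m&(P[...,2]>224)&(P[...,2]<238)).sum()>5 else None)
    return d
E
python3 - <<'E'
from m import *
st(); tray(); tabs('top'); d=tabs(); save(d,'w7.png')
E
```

```text
t 32.95 pos [ 513.7 -303.9  269.9] fingeryaw -5.2 q1,q6 [-0.26  0.17] w 51.2 gf 0.0 F [ 0.4  0.  -0.2]
tray (955, array([546.7, -81.3]), (281.5, 200.0), 5.2)
top top (33, array([ 516.3, -303.3]), (20.3, 8.8), 89.3)
top top (33, array([ 504.7, -423.1]), (23.0, 9.4), 81.5)
wrist top (319, array([ 516.7, -306.4]), (22.2, 9.5), 84.9)
wrist top (507, array([ 504. , -425.4]), (22.2, 9.5), 84.0)
```

View pics/w7.png

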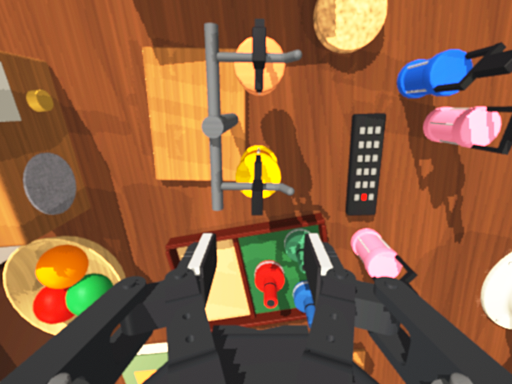

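The picture shows yellow at (258,175), on the hook nearer the tray, and copper at (260,62) on the other. They are the only lanterns hanging and match the description. Pink and blue stand loose and are not meant. All three torches stand in the tray. I grip yellow's tab and lift it 23 mm.

Emit:
{"op": "servo_tool", "data": {
  "rotation": [
    [0,0,0],
    [0,0,0],
    [0,0,0],
    [0,0,0],
    [0,0,0],
    [0,0,0],
    [0,0,0],
    [0,0,0]
  ],
  "slide": [
    [0.013,-0.004,0],
    [0.013,-0.004,-0.1],
    [0.013,-0.004,-0.25],
    [0.013,-0.004,-0.4],
    [0.013,-0.004,-0.49],
    [0.013,-0.004,-0.5],
    [0.013,-0.004,-0.5],
    [0.013,-0.004,-0.5]
  ],
  "grip": [-0.05,-0.05,-0.05,-0.05,-0.05,-0.05,-1,-1]
}}

```text
clock: 34.1
position: [517.3, -306.0, 171.4]
ee_rot: [-0.674, 0.738, -0.001, 0.0]
contact_force: [1.1, -0.3, 1.6]
gripper_width: 9.6
grasp_force: 59.5
```

Emit:
{"op": "servo_tool", "data": {
  "rotation": [
    [0,0,0],
    [0,0,0],
    [0,0,0],
    [0,0,0],
    [0,0,0],
    [0,0,0],
    [0,0,0]
  ],
  "slide": [
    [0,0,0],
    [0,0,0],
    [0,0,0.03],
    [0,0,0.07],
    [0,0,0.1],
    [0,0,0.115],
    [0,0,0.115]
  ],
  "grip": [-1,-1,-1,-1,-1,-1,-1]
}}

```text
clock: 34.98
position: [516.8, -305.7, 193.2]
ee_rot: [-0.674, 0.739, -0.0, 0.0]
contact_force: [0.1, 0.1, -2.0]
gripper_width: 8.7
grasp_force: 59.1
```

Run:
```python
from m import *
st(); d=grab('side'); save(d,'s8.png',(290,180,400,320),4)
```

```text
t 34.98 pos [ 516.8 -305.7  193.2] fingeryaw -5.2 q1,q6 [-0.26  0.17] w 8.7 gf 59.1 F [ 0.1  0.1 -2. ]
```

View pics/s8.png

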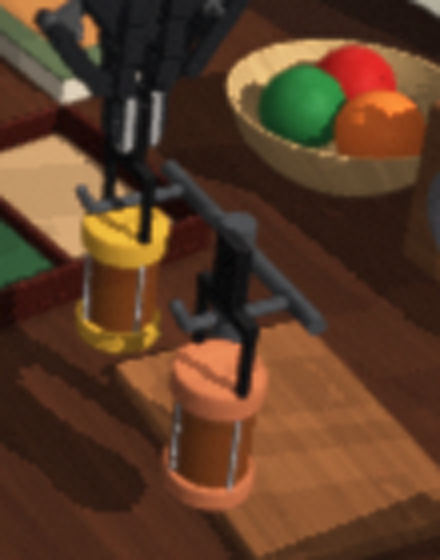

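Yellow is lifted with its loop above the hook tip. I slide it out along the hook, raise it, and carry it to the tan compartment.

Emit:
{"op": "servo_tool", "data": {
  "rotation": [
    [0,0,0],
    [0,0,0],
    [0,0,0],
    [0,0,0],
    [0,0,0],
    [0,0,0],
    [0,0,0],
    [0,0,0]
  ],
  "slide": [
    [-0.08,0.007,0],
    [-0.18,0.016,0],
    [-0.28,0.025,0],
    [-0.374,0.034,0],
    [-0.374,0.034,0.05],
    [-0.374,0.034,0.2],
    [-0.374,0.034,0.4],
    [-0.374,0.034,0.4]
  ],
  "grip": [-1,-1,-1,-1,-1,-1,-1,-1]
}}

```text
clock: 36.02
position: [444.2, -300.1, 277.5]
ee_rot: [-0.674, 0.738, -0.004, 0.002]
contact_force: [0.1, -0.5, -2.8]
gripper_width: 8.8
grasp_force: 59.2
```

Emit:
{"op": "servo_tool", "data": {
  "rotation": [
    [0,0,0],
    [0,0,0],
    [0,0,0],
    [0,0,0],
    [0,0,0],
    [0,0,0]
  ],
  "slide": [
    [0.08,0.12,0],
    [0.18,0.27,0],
    [0.28,0.43,0],
    [0.38,0.58,0],
    [0.445,0.684,0],
    [0.445,0.684,0]
  ],
  "grip": [-1,-1,-1,-1,-1,-1]
}}

```text
clock: 36.78
position: [531.5, -160.7, 272.1]
ee_rot: [-0.675, 0.738, 0.001, -0.0]
contact_force: [-0.4, -0.2, -2.2]
gripper_width: 9.2
grasp_force: 59.2
```

Emit:
{"op": "servo_tool", "data": {
  "rotation": [
    [0,0,0],
    [0,0,0],
    [0,0,0],
    [0,0,0],
    [0,0,0],
    [0,0,0],
    [0,0,0],
    [0,0,0]
  ],
  "slide": [
    [0.08,0.12,0],
    [0.18,0.27,0],
    [0.28,0.43,0],
    [0.37,0.57,0],
    [0.43,0.66,0],
    [0.445,0.684,0],
    [0.445,0.684,0],
    [0.445,0.684,0]
  ],
  "grip": [-1,-1,-1,-1,-1,-1,-1,-1]
}}

```text
clock: 37.78
position: [619.4, -26.3, 273.2]
ee_rot: [-0.674, 0.739, -0.0, -0.0]
contact_force: [-0.4, -0.1, -1.5]
gripper_width: 9.4
grasp_force: 59.2
```

```bash
cat >> m.py <<'E'
def lant(cam,h,x,y,z=(60,300)):
    d=grab(cam);P=d['P'];hs=cv2.cvtColor(d['image'],cv2.COLOR_RGB2HSV).astype(int)
    m=(hs[...,0]>=h[0])&(hs[...,0]<=h[1])&(hs[...,1]>110)&win(P,*x,*y)&(P[...,2]>z[0])&(P[...,2]<z[1])
    if m.sum()>5: q=P[m]; print(cam,m.sum(),'pct5',np.round(np.percentile(q,2,0),1),'pct95',np.round(np.percentile(q,98,0),1))
    return d
E
python3 - <<'E'
from m import *
st(); tray(); tray('wrist'); lant('side',(22,32),(560,680),(-80,40)); d=lant('wrist',(22,32),(560,680),(-80,40)); save(d,'w9.png'); import cv2
e=grab('side');save(e,'s9.png',(200,130,370,300),2.2)
a=cv2.imread('pics/s9.png');b=cv2.resize(cv2.imread('pics/w9.png'),(425,374)*1,fx=0,fy=0) ;b=cv2.resize(b,(425,a.shape[0]));cv2.imwrite('pics/c9.png',np.hstack([a,b]))
E
```

```text
t 37.77 pos [619.4 -26.3 273.2] fingeryaw -5.3 q1,q6 [ 0.22 -0.31] w 9.4 gf 59.2 F [-0.4 -0.1 -1.5]
tray (1227, array([546.3, -81.5]), (280.5, 200.3), 5.2)
tray (7422, array([545.5, -82.9]), (280.1, 200.5), 5.2)
wrist 2709 pct5 [595.5 -52.6 171.9] pct95 [643.6 -10.2 247.7]
```

View pics/c9.png

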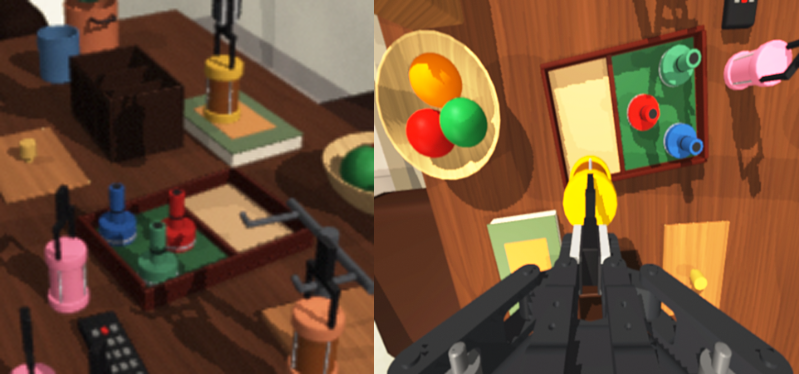

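Yellow hangs straight over the tan compartment (tray unmoved). I lower it 153 mm, release, rise, and go to copper.

Emit:
{"op": "servo_tool", "data": {
  "rotation": [
    [0,0,0],
    [0,0,0],
    [0,0,0],
    [0,0,0],
    [0,0,0],
    [0,0,0],
    [0,0,0],
    [0,0,0]
  ],
  "slide": [
    [0,0,-0.15],
    [0,0,-0.35],
    [0,0,-0.55],
    [0,0,-0.68],
    [0,0,-0.74],
    [0,0,-0.76],
    [0,0,-0.764],
    [0,0,-0.764]
  ],
  "grip": [-1,-1,-1,-1,-1,-1,-1,-1]
}}

```text
clock: 39.02
position: [620.7, -25.3, 121.4]
ee_rot: [-0.674, 0.738, -0.001, 0.001]
contact_force: [0.0, -0.1, -1.4]
gripper_width: 9.2
grasp_force: 59.2
```

Run:
```python
from m import *
st(); lant('wrist',(22,32),(560,680),(-80,40))
```

```text
t 39.02 pos [620.7 -25.3 121.4] fingeryaw -5.2 q1,q6 [ 0.22 -0.31] w 9.2 gf 59.2 F [ 0.  -0.1 -1.4]
wrist 2400 pct5 [596.7 -51.8  82.4] pct95 [644.7  -9.2  95.7]
```

Emit:
{"op": "servo_tool", "data": {
  "rotation": [
    [0,0,0],
    [0,0,0],
    [0,0,0],
    [0,0,0],
    [0,0,0],
    [0,0,0],
    [0,0,0],
    [0,0,0]
  ],
  "slide": [
    [0,0,-0.007],
    [0,0,-0.007],
    [0,0,-0.007],
    [0,0,-0.007],
    [0,0,0.1],
    [0,0,0.3],
    [0,0,0.55],
    [0,0,0.75]
  ],
  "grip": [-1,-1,0,0,0,0,0,0]
}}

```text
clock: 40.08
position: [620.2, -25.4, 272.1]
ee_rot: [-0.674, 0.738, -0.0, 0.0]
contact_force: [0.2, -0.6, -0.6]
gripper_width: 42.6
grasp_force: 0.0
```

Emit:
{"op": "servo_tool", "data": {
  "rotation": [
    [0,0,0],
    [0,0,0],
    [0,0,0],
    [0,0,0],
    [0,0,0]
  ],
  "slide": [
    [-0.08,-0.28,0],
    [-0.16,-0.56,0],
    [-0.24,-0.84,0],
    [-0.29,-1,0],
    [-0.29,-1,0]
  ],
  "grip": [0,0,0,0,0]
}}

```text
clock: 40.7
position: [561.0, -227.4, 269.8]
ee_rot: [-0.673, 0.74, 0.0, -0.0]
contact_force: [-0.2, -0.4, 0.7]
gripper_width: 42.8
grasp_force: 0.0
```

Emit:
{"op": "servo_tool", "data": {
  "rotation": [
    [0,0,0],
    [0,0,0],
    [0,0,0],
    [0,0,0],
    [0,0,0],
    [0,0,0]
  ],
  "slide": [
    [-0.08,-0.28,0],
    [-0.16,-0.56,0],
    [-0.24,-0.84,0],
    [-0.29,-1,0],
    [-0.29,-1,0],
    [-0.29,-1,0]
  ],
  "grip": [0,0,0,0,0,0]
}}

```text
clock: 41.45
position: [504.5, -424.4, 269.9]
ee_rot: [-0.675, 0.738, 0.0, 0.0]
contact_force: [-0.2, 1.0, -0.3]
gripper_width: 42.6
grasp_force: 0.0
```

Run:
```python
from m import *
st(); tray(); tabs('top'); tabs(); lant('side',(22,32),(560,680),(-80,40),(5,150));lant('top',(22,32),(560,680),(-80,40),(60,150))
```

```text
t 41.45 pos [ 504.5 -424.4  269.9] fingeryaw -5.2 q1,q6 [-0.45  0.36] w 42.6 gf 0.0 F [-0.2  1.  -0.3]
tray (1309, array([546.1, -81.4]), (280.4, 200.2), 5.3)
top top None
top top None
wrist top None
wrist top (316, array([ 504.1, -425.9]), (21.9, 9.4), 84.8)
top 119 pct5 [597.6 -45.5  87.8] pct95 [629.7  -3.3  96.2]
```

Yellow stands in the tray. Copper's tab is directly below at (504, -425). I grip it, lift it, slide it out, then route around the free hook.

Emit:
{"op": "servo_tool", "data": {
  "rotation": [
    [0,0,0],
    [0,0,0],
    [0,0,0],
    [0,0,0],
    [0,0,0],
    [0,0,0],
    [0,0,0],
    [0,0,0]
  ],
  "slide": [
    [0,-0.003,0],
    [0,-0.003,-0.1],
    [0,-0.003,-0.25],
    [0,-0.003,-0.4],
    [0,-0.003,-0.49],
    [0,-0.003,-0.5],
    [0,-0.003,-0.5],
    [0,-0.003,-0.5]
  ],
  "grip": [-0.05,-0.05,-0.05,-0.05,-0.05,-0.05,-1,-1]
}}

```text
clock: 42.7
position: [504.5, -426.3, 171.7]
ee_rot: [-0.674, 0.738, -0.001, 0.0]
contact_force: [-0.1, -0.3, 0.7]
gripper_width: 9.2
grasp_force: 59.5
```

Emit:
{"op": "servo_tool", "data": {
  "rotation": [
    [0,0,0],
    [0,0,0],
    [0,0,0],
    [0,0,0],
    [0,0,0],
    [0,0,0],
    [0,0,0]
  ],
  "slide": [
    [0,0,0],
    [0,0,0],
    [0,0,0.03],
    [0,0,0.07],
    [0,0,0.1],
    [0,0,0.115],
    [0,0,0.115]
  ],
  "grip": [-1,-1,-1,-1,-1,-1,-1]
}}

```text
clock: 43.58
position: [504.0, -425.9, 193.4]
ee_rot: [-0.674, 0.738, -0.0, 0.0]
contact_force: [0.4, 0.0, -2.1]
gripper_width: 8.8
grasp_force: 59.2
```

Run:
```python
from m import *
st(); lant('side',(4,14),(450,560),(-470,-370),(20,230))
```

```text
t 43.58 pos [ 504.  -425.9  193.4] fingeryaw -5.2 q1,q6 [-0.46  0.37] w 8.8 gf 59.2 F [ 0.4  0.  -2.1]
side 795 pct5 [ 477.1 -451.6   84.8] pct95 [ 521.7 -403.4  184.7]
```

Emit:
{"op": "servo_tool", "data": {
  "rotation": [
    [0,0,0],
    [0,0,0],
    [0,0,0],
    [0,0,0],
    [0,0,0],
    [0,0,0],
    [0,0,0],
    [0,0,0]
  ],
  "slide": [
    [-0.08,0.007,0],
    [-0.18,0.016,0],
    [-0.28,0.025,0],
    [-0.374,0.034,0],
    [-0.374,0.034,0.05],
    [-0.374,0.034,0.2],
    [-0.374,0.034,0.4],
    [-0.374,0.034,0.4]
  ],
  "grip": [-1,-1,-1,-1,-1,-1,-1,-1]
}}

```text
clock: 44.62
position: [431.0, -420.7, 278.2]
ee_rot: [-0.674, 0.738, -0.005, 0.001]
contact_force: [-0.7, -0.9, -2.1]
gripper_width: 9.1
grasp_force: 59.2
```

Emit:
{"op": "servo_tool", "data": {
  "rotation": [
    [0,0,0],
    [0,0,0],
    [0,0,0],
    [0,0,0],
    [0,0,0],
    [0,0,0]
  ],
  "slide": [
    [0,0.15,0],
    [0,0.4,0],
    [0,0.65,0],
    [0,0.9,0],
    [0,1,0],
    [0,1,0]
  ],
  "grip": [-1,-1,-1,-1,-1,-1]
}}

```text
clock: 45.38
position: [429.0, -217.8, 273.2]
ee_rot: [-0.675, 0.738, 0.0, 0.0]
contact_force: [-0.4, -1.6, -1.2]
gripper_width: 9.1
grasp_force: 59.2
```

Emit:
{"op": "servo_tool", "data": {
  "rotation": [
    [0,0,0],
    [0,0,0],
    [0,0,0],
    [0,0,0],
    [0,0,0],
    [0,0,0],
    [0,0,0],
    [0,0,0]
  ],
  "slide": [
    [0.15,0.07,0],
    [0.35,0.165,0],
    [0.55,0.26,0],
    [0.75,0.35,0],
    [0.92,0.43,0],
    [0.997,0.475,0],
    [0.997,0.475,0],
    [0.997,0.475,0]
  ],
  "grip": [-1,-1,-1,-1,-1,-1,-1,-1]
}}

```text
clock: 46.38
position: [627.7, -124.9, 273.3]
ee_rot: [-0.674, 0.739, 0.0, -0.0]
contact_force: [-0.5, -1.5, -1.1]
gripper_width: 9.1
grasp_force: 59.2
```

Run:
```python
from m import *
st(); tray(); tray('wrist'); d=lant('wrist',(4,14),(570,690),(-180,-80),(160,300)); save(d,'w10.png')
```

```text
t 46.38 pos [ 627.7 -124.9  273.3] fingeryaw -5.3 q1,q6 [ 0.06 -0.15] w 9.1 gf 59.2 F [-0.5 -1.5 -1.1]
tray (679, array([ 549.5, -121.3]), (281.9, 124.2), 7.0)
tray (5776, array([545.3, -83.2]), (280.4, 199.9), 5.2)
wrist 794 pct5 [ 606.1 -151.3  179.6] pct95 [ 649.2 -107.8  295.4]
```

View pics/w10.png

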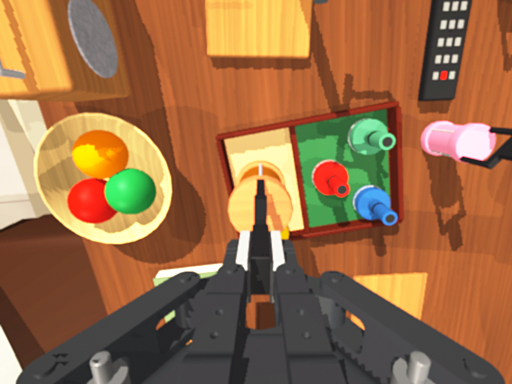

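Copper hangs over the free half of the tan compartment. I lower it, release, rise, and go over the lid.

Emit:
{"op": "servo_tool", "data": {
  "rotation": [
    [0,0,0],
    [0,0,0],
    [0,0,0],
    [0,0,0],
    [0,0,0],
    [0,0,0],
    [0,0,0],
    [0,0,0]
  ],
  "slide": [
    [0,0,-0.15],
    [0,0,-0.35],
    [0,0,-0.55],
    [0,0,-0.68],
    [0,0,-0.74],
    [0,0,-0.76],
    [0,0,-0.771],
    [0,0,-0.771]
  ],
  "grip": [-1,-1,-1,-1,-1,-1,-1,-1]
}}

```text
clock: 47.52
position: [629.5, -124.3, 120.9]
ee_rot: [-0.674, 0.738, -0.001, 0.001]
contact_force: [-0.6, -0.1, 0.8]
gripper_width: 9.4
grasp_force: 59.7
```

Emit:
{"op": "servo_tool", "data": {
  "rotation": [
    [0,0,0],
    [0,0,0],
    [0,0,0],
    [0,0,0],
    [0,0,0],
    [0,0,0],
    [0,0,0],
    [0,0,0]
  ],
  "slide": [
    [0,0,0],
    [0,0,0],
    [0,0,0],
    [0,0,0],
    [0,0,0.1],
    [0,0,0.3],
    [0,0,0.55],
    [0,0,0.75]
  ],
  "grip": [-1,-1,0,0,0,0,0,0]
}}

```text
clock: 48.52
position: [628.8, -124.2, 270.8]
ee_rot: [-0.674, 0.738, -0.0, 0.0]
contact_force: [-0.1, 0.1, 0.1]
gripper_width: 42.8
grasp_force: 0.0
```

Emit:
{"op": "servo_tool", "data": {
  "rotation": [
    [0,0,0],
    [0,0,0],
    [0,0,0],
    [0,0,0],
    [0,0,0],
    [0,0,0]
  ],
  "slide": [
    [-0.15,0.23,0],
    [-0.3,0.47,0],
    [-0.45,0.7,0],
    [-0.566,0.888,0],
    [-0.566,0.888,0],
    [-0.566,0.888,0]
  ],
  "grip": [0.3,0.3,0.3,0.3,0.3,0.3]
}}

```text
clock: 49.28
position: [515.5, 53.5, 268.9]
ee_rot: [-0.674, 0.738, -0.0, -0.0]
contact_force: [-0.1, -0.4, 0.2]
gripper_width: 55.8
grasp_force: 0.0
```

Emit:
{"op": "servo_tool", "data": {
  "rotation": [
    [0,0,0],
    [0,0,0],
    [0,0,0],
    [0,0,0],
    [0,0,0],
    [0,0,0],
    [0,0,0]
  ],
  "slide": [
    [-0.15,0.23,0],
    [-0.3,0.47,0],
    [-0.45,0.7,0],
    [-0.566,0.888,-0.3],
    [-0.566,0.888,-0.6],
    [-0.566,0.888,-0.6],
    [-0.566,0.888,-0.6]
  ],
  "grip": [0.7,0.7,0.7,0.7,0.7,0.7,0.7]
}}

```text
clock: 50.15
position: [403.8, 231.2, 150.1]
ee_rot: [-0.674, 0.739, -0.001, 0.001]
contact_force: [0.4, -0.4, -0.5]
gripper_width: 72.3
grasp_force: 0.0
```

Run:
```python
from m import *
st(); tray()
e=grab('side');save(e,'s11.png',(120,120,440,340),2.2)
for c in('top','wrist'):
    P=grab(c)['P'];print(c,'knob',rect(P,win(P,350,460,170,290),38,52),'lid',rect(P,win(P,310,500,110,350),5,14)[:4])
    print('rim',rect(P,win(P,490,710,120,420),108,124)[:4])
```

```text
t 50.15 pos [403.8 231.2 150.1] fingeryaw -5.3 q1,q6 [ 0.87 -0.96] w 72.3 gf 0.0 F [ 0.4 -0.4 -0.5]
tray (1335, array([546.2, -81.4]), (280.5, 200.2), 5.3)
top knob (58, array([402.2, 232.6]), (26.5, 25.5), 45.3, array([402.3, 231.4,  42.7])) lid (1510, array([391.5, 236.1]), (216.1, 159.8), 89.1)
rim (446, array([600.5, 275. ]), (204.8, 137.9), 88.4)
wrist knob (491, array([401.9, 230.2]), (26.5, 26.4), 83.9, array([401.5, 229.4,  44.6])) lid (18951, array([401.6, 230.6]), (209.9, 142.2), 88.3)
rim (3804, array([597.9, 271.7]), (204.0, 135.9), 87.1)
```

View pics/s11.png

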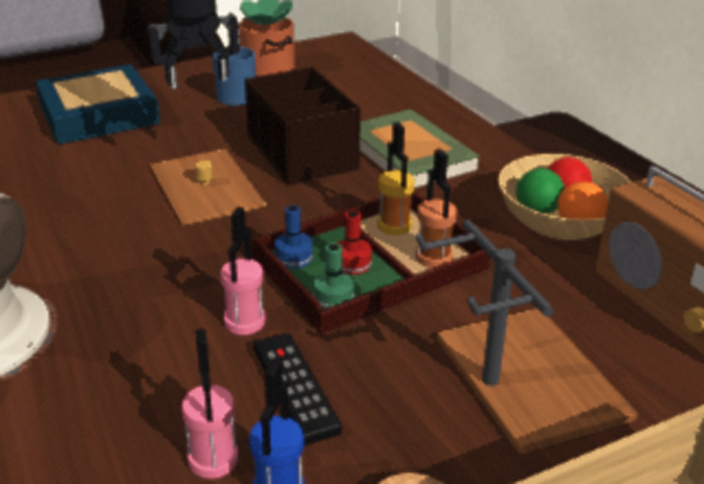

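All three torches and both lanterns stand upright in the tray. The pinks and blue are untouched. The lid (yaw 88.3°) is parallel to the caddy, and I fetch it.

Emit:
{"op": "servo_tool", "data": {
  "rotation": [
    [0,0,0],
    [0,0,0],
    [0,0,0],
    [0,0,0],
    [0,0,0],
    [0,0,0],
    [0,0,0],
    [0,0,0]
  ],
  "slide": [
    [-0.005,0,-0.15],
    [-0.005,0,-0.4],
    [-0.005,0,-0.65],
    [-0.005,0,-0.82],
    [-0.005,0,-0.85],
    [-0.005,0,-0.85],
    [-0.005,0,-0.85],
    [-0.005,0,-0.85]
  ],
  "grip": [0.7,0.7,0.7,0.7,0.7,0.7,-1,-1]
}}

```text
clock: 51.35
position: [401.9, 231.9, -19.7]
ee_rot: [-0.674, 0.738, 0.0, 0.002]
contact_force: [-0.9, 0.0, 0.6]
gripper_width: 37.0
grasp_force: 0.0
```

Emit:
{"op": "servo_tool", "data": {
  "rotation": [
    [0,0,0],
    [0,0,0],
    [0,0,0],
    [0,0,0],
    [0,0,0],
    [0,0,0],
    [0,0,0],
    [0,0,0]
  ],
  "slide": [
    [0,0,0],
    [0,0,0],
    [0,0,0.1],
    [0,0,0.25],
    [0,0,0.5],
    [0,0,0.75],
    [0,0,0.85],
    [0,0,0.85]
  ],
  "grip": [-1,-1,-1,-1,-1,-1,-1,-1]
}}

```text
clock: 52.35
position: [401.4, 231.6, 150.4]
ee_rot: [-0.674, 0.739, 0.0, 0.002]
contact_force: [-0.2, -0.7, -2.1]
gripper_width: 26.8
grasp_force: 59.4
```

Emit:
{"op": "servo_tool", "data": {
  "rotation": [
    [0,0,0],
    [0,0,0],
    [0,0,0],
    [0,0,0],
    [0,0,0],
    [0,0,0],
    [0,0,0]
  ],
  "slide": [
    [0.2,0.04,0],
    [0.45,0.1,0],
    [0.7,0.15,0],
    [0.9,0.2,0],
    [0.985,0.215,0],
    [0.985,0.215,0],
    [0.985,0.215,0]
  ],
  "grip": [-1,-1,-1,-1,-1,-1,-1]
}}

```text
clock: 53.22
position: [596.7, 273.5, 147.2]
ee_rot: [-0.674, 0.739, 0.0, -0.002]
contact_force: [-1.1, -0.4, -2.4]
gripper_width: 26.5
grasp_force: 59.6
```

Run:
```python
from m import *
st()
for c in('top','wrist'):
    P=grab(c)['P'];print(c,'lid',rect(P,win(P,480,720,130,420),168,188))
```

```text
t 53.23 pos [596.7 273.5 147.2] fingeryaw -5.2 q1,q6 [ 0.68 -0.77] w 26.5 gf 59.6 F [-1.1 -0.4 -2.4]
top lid (2251, array([597.9, 273.8]), (210.1, 142.5), 88.3, array([580.7, 243.4, 174.3]))
wrist lid (55278, array([597. , 272.6]), (210.6, 141.9), 88.4, array([593.8, 217.7, 176.3]))
```

Lid is level. Against the rim it needs about +2 mm in x, +0.8 mm in y, and 49 mm down.

Emit:
{"op": "servo_tool", "data": {
  "rotation": [
    [0,0,0],
    [0,0,0],
    [0,0,0],
    [0,0,0],
    [0,0,0],
    [0,0,0],
    [0,0,0]
  ],
  "slide": [
    [0.01,0.004,0],
    [0.01,0.004,-0.08],
    [0.01,0.004,-0.16],
    [0.01,0.004,-0.22],
    [0.01,0.004,-0.238],
    [0.01,0.004,-0.244],
    [0.01,0.004,-0.244]
  ],
  "grip": [-1,-1,-1,-1,-1,-1,-1]
}}

```text
clock: 54.2
position: [600.5, 275.1, 100.7]
ee_rot: [-0.674, 0.738, -0.0, 0.0]
contact_force: [0.5, 1.1, -1.5]
gripper_width: 26.9
grasp_force: 59.7
```

Run:
```python
from m import *
st()
for c in('top','wrist'):
    P=grab(c)['P'];print(c,'lid',rect(P,win(P,480,720,130,420),122,135))
```

```text
t 54.2 pos [600.5 275.1 100.7] fingeryaw -5.2 q1,q6 [ 0.67 -0.76] w 26.9 gf 59.7 F [ 0.5  1.1 -1.5]
top lid (2051, array([601.6, 275.8]), (209.9, 143.0), 88.2, array([584.4, 245.1, 127.7]))
wrist lid (55083, array([600.9, 273.7]), (210.5, 142.3), 88.3, array([597.3, 218.9, 129.1]))
```

Emit:
{"op": "servo_tool", "data": {
  "rotation": [
    [0,0,0],
    [0,0,0],
    [0,0,0],
    [0,0,0],
    [0,0,0],
    [0,0,0],
    [0,0,0],
    [0,0,0]
  ],
  "slide": [
    [-0.007,-0.004,0],
    [-0.007,-0.004,0],
    [-0.007,-0.004,-0.01],
    [-0.007,-0.004,-0.01],
    [-0.007,-0.004,-0.01],
    [-0.007,-0.004,-0.01],
    [-0.007,-0.004,-0.01],
    [-0.007,-0.004,-0.01]
  ],
  "grip": [-1,-1,-1,-1,0.6,0.6,0.6,0.6]
}}

```text
clock: 55.3
position: [598.8, 274.1, 98.3]
ee_rot: [-0.674, 0.738, -0.0, 0.0]
contact_force: [0.6, -0.6, 0.6]
gripper_width: 68.0
grasp_force: 0.0
```

Emit:
{"op": "servo_tool", "data": {
  "rotation": [
    [0,0,0],
    [0,0,0],
    [0,0,0],
    [0,0,0],
    [0,0,0],
    [0,0,0],
    [0,0,0],
    [0,0,0]
  ],
  "slide": [
    [0,0,0.1],
    [0,0,0.3],
    [0,0,0.6],
    [-0.2,0,0.8],
    [-0.5,0,0.9],
    [-0.8,0,0.9],
    [-1,0,0.9],
    [-1,0,0.9]
  ],
  "grip": [0.6,0.6,0.6,0.6,0.6,0.6,0.6,0.6]
}}

```text
clock: 56.3
position: [396.7, 273.8, 279.5]
ee_rot: [-0.675, 0.738, 0.0, 0.001]
contact_force: [0.0, 1.1, -0.3]
gripper_width: 68.4
grasp_force: 0.0
```

Run:
```python
from m import *
st(); tray()
d=grab('top');P=d['P'];print('lid',rect(P,win(P,480,720,130,420),118,135),rect(P,win(P,550,650,230,320),150,170))
save(d,'t12.png',k=1.5)
```

```text
t 56.3 pos [396.7 273.8 279.5] fingeryaw -5.0 q1,q6 [ 0.94 -1.03] w 68.4 gf 0.0 F [ 0.   1.1 -0.3]
tray (1333, array([546.4, -81.5]), (280.7, 200.4), 5.2)
lid (2737, array([599.5, 275.3]), (212.0, 141.8), 88.2, array([596.2, 271.4, 125.5])) (66, array([599. , 273.8]), (26.5, 23.9), 45.4, array([598.1, 274.2, 160.8]))
```

View pics/t12.png

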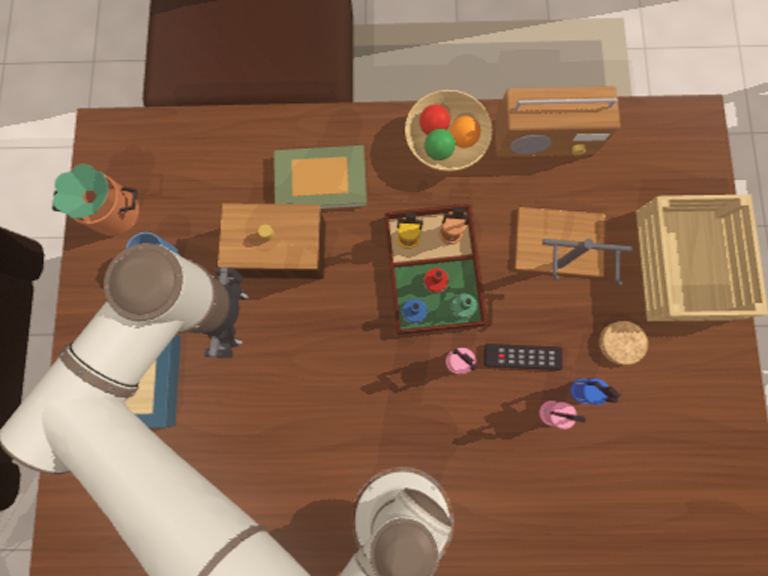

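The lid is square on the caddy, within 1 mm of where it started. Torches and lanterns stand in their compartments, and the other objects are where they were. I hand it in.

```bash
python3 -c "
from bench import job_done
print(job_done())"
```

```text
the job is handed in; nothing more can be done
None
```

Done: the job was handed in at about 56 s, with three torches standing in the green compartment, two lanterns upright in the tan one, and the lid back squarely on the caddy.

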